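# Charge the packing feeder

## Robot

A 6-joint arm with a two-finger parallel gripper is mounted at the origin on the work surface. World frame = base frame: x ahead of the robot, y to its left, z up, the work surface at z = 0. Lengths are in m, angles in degrees, forces in N, time in s.
With the tool pointing down it reaches from about 0.3 to 0.75 m from the base axis. Payload 8.5 kg.
Tool frame: the origin (TCP) lies at the very end of the fingers, on their centre line; the grasp point (between the pads) lies 19 mm behind it; z points along the fingers, y is the direction in which the jaws open and shut (so a half turn about z gives the same grasp; the last joint's range is limited). The gripper opens to 85 mm and grips with 20 to 120 N. Pads are 22 mm wide; open, the fingers measure 114 mm over their backs; the gripper's body (76 mm by 85 mm) begins 54 mm behind the grasp point. The pads swing forward as they close: fully open they stand 13 mm farther back than shut.
Start: joints at [-88.024, 21.807, 74.336, -0, 83.858, -12.336], TCP at [0.136, -0.533, 0.231] pointing down, gripper open.
Joint ranges: [-178.18, 178.18], [-50.72, 133.34], [12.68, 142.11], [-81.47, 261.47], [9.98, 163.14], [-165.26, 165.26]. Speed limits (degrees/s): [136.94, 136.94, 180, 180, 180, 180].

## Interface

Orientations are given as a 3x3 rotation matrix whose columns are the frame's x, y, z axes.
In Python, from rig import status, vision, env gives the robot as it stands.
- The arm moves only by the tool send_rows, never from a script. Its argument "targets" is a list of rows, each a list of 7 numbers: the shift along the tool's x, y, z in units of 50 mm (1.0 is 50 mm), then the turn, a rotation vector about the tool's x, y, z in units of 8 degrees (1.0 is 8 degrees), then the finger opening in mm, from 0 to 85.4. A call has 1 to 5 rows; each row is the pose to reach, as a shift and turn from the pose commanded when the call began, along the tool's axes at that moment; what a row does not reach only later rows make up. A row lasts 1/8 s, in which the tool goes at most 62.5 mm and 10.7 degrees, less where a joint would pass 70% of its speed; a pose out of reach is approached as far as the arm can. A call with a gripper value outside its range is refused whole. The fingers move at their own pace and stop on an object; "grip_force" is the grip in N (left out, the last holds). Time passes only in rows, so rows that repeat a pose let the fingers close. It gives the time, the measured TCP pose, the force and the opening at its end, in the units of the state.
- status.observe(): the state, without advancing time (a new reading comes with each control period).
- vision.get_image(name): name is "side" or "top"; returns (picture, depth): 480x640x3 uint8, red, green, blue; 480x640 float32, m along the optical axis (not along the pixel's ray), 0 where there is no reading.
- vision.camera_model(name): a dict with "camera_matrix" (3x3 intrinsics, pixels), "view" (4x4, takes a point from world to camera coordinates). Camera axes: x right, y down, z forward; pixel columns grow to the right and rows downward; lengths in m; the calibration is good to about 2 mm. A picture is of the moment at which its call begins. camera_model takes no time and is no camera call.
- env.close_job(): hands the job in, once; it reports no verdict.
Trained networks look in the newest picture that a camera, given by its name, has taken for a name from the list of things; names that differ only in an ending like _2 or _b are one class to them, and where a whole thing is asked for, a point or a joint stands for the part that bears it (a point fixed in the world has none). Each returns a list of dicts, best first, with "p" (0 to 1); they miss things now and then, are a little off and sometimes report something else, mostly with a low value. They report only what shows in the picture. A call takes as long as a camera call. They do not tell look-alikes from the thing itself.
- vision.masks_of(camera, label): "pixels" (480x640 bool, what is visible of it) and "extent" ([left, top, right, bottom] in pixels, round what is visible of it).
The state is a dict: "time_s": time; "q": joint angles; "qvel": joint speeds; "joint_efforts": joint torques, N m; "position": TCP position; "tool_rot": TCP orientation; "ft_force": force on the tool from outside, world axes, zero at the start; "wrist_torque": the same for the moment, N m; "grip_width": finger opening in m.
Only numpy, scipy, OpenCV 4.12 (cv2) and the standard library are available. Lean on these libraries where they do the work, as an engineer would, in place of code of your own. Each camera call takes 0.05 s, during which the arm holds its last target.

## Task

Charge the feed hopper. First pull the push-on cap of every vent post up to its stop; with all of them up, tip all the honeycomb bricks from the handled tray into the hopper, and after that pull the hopper's sprung rapper knob right out to its stop and let it snap back. Then press every vent cap fully home again, the posts standing, and leave the empty tray standing flat in the middle of its rubber mat, with the other things on the bench left where they are.

Things in the scene. Friction and masses are not known exactly. Their poses are not given: they have to be found in the camera images.
- hopper: Fixed round steel funnel on a grey drum: mouth 212 mm inside diameter, 140 mm above the bench, narrowing to a flat inner floor of 132 mm diameter, 56 mm above the bench. Origin on its axis at bench height, z up. Its own -x side (roughly towards the robot) carries the rapper.
- rapper_knob (a point): Centre of the rapper knob at the hopper's front: black block, 18 mm along the pull, 34 wide, 34 high, 115 mm above the bench; at rest 155 mm from the hopper's axis along its -x, the way it is pulled (level). Axes as the hopper's. A dark block stands 6 mm behind it, the hopper rim 36 mm behind its back face. Pinch it from above across its width.
- rapper (a joint): Slide of the rapper knob, m: 0 at rest, 0.040 pulled out to its stop. A spring draws it back (about 4 N at rest, 10 N at the stop); let go, it snaps back.
- tray: Loose aluminium tray, 180 (x) x 132 (y) mm, walls 45 high, 0.3 kg empty. Origin: centre of underside. -x end is open: a ramp up to a pouring lip 11 mm high, 90 mm from centre. Arched handle over the middle: flat bar along y, 14 thick (x), 26 high, 138 long, centre 92 mm above the underside; 30 mm free below that centre. Held by the bar, -x end down, 50 degrees starts the bricks sliding, 70 empties it.
- mat: Flat black rubber mat fixed to the bench, 250 (x) x 190 (y) x 3 mm, where the tray stands, left of the hopper as the robot sees it (the vent posts stand to the hopper's right). Origin: centre of its underside, at bench height.
- cap1_top (a point): Top centre of the white ribbed cap of vent post 1: upright cylinder, 40 mm diameter, 40 high, on a 30 mm steel pipe with a square weighted foot, 72 mm wide and 25 high (1.5 kg). Top 110 mm above the bench when home, 150 mm at its upper stop. It rides on a thin rod and cannot come off or tip. Two to four posts are present (None if absent).
- cap1 (a joint): Height of the cap of vent post 1 above fully home, m: 0 pressed home, 0.040 pulled straight up to its stop (its skirt then clears the pipe by 15 mm). A detent friction of about 6 N holds it wherever it is left.
- cap2_top (a point): Top centre of the white ribbed cap of vent post 2: upright cylinder, 40 mm diameter, 40 high, on a 30 mm steel pipe with a square weighted foot, 72 mm wide and 25 high (1.5 kg). Top 110 mm above the bench when home, 150 mm at its upper stop. It rides on a thin rod and cannot come off or tip. Two to four posts are present (None if absent).
- cap2 (a joint): Height of the cap of vent post 2 above fully home, m: 0 pressed home, 0.040 pulled straight up to its stop (its skirt then clears the pipe by 15 mm). A detent friction of about 6 N holds it wherever it is left.
- cap3_top (a point): Top centre of the white ribbed cap of vent post 3: upright cylinder, 40 mm diameter, 40 high, on a 30 mm steel pipe with a square weighted foot, 72 mm wide and 25 high (1.5 kg). Top 110 mm above the bench when home, 150 mm at its upper stop. It rides on a thin rod and cannot come off or tip. Two to four posts are present (None if absent).
- cap3 (a joint): Height of the cap of vent post 3 above fully home, m: 0 pressed home, 0.040 pulled straight up to its stop (its skirt then clears the pipe by 15 mm). A detent friction of about 6 N holds it wherever it is left.
- cap4_top (a point): Top centre of the white ribbed cap of vent post 4: upright cylinder, 40 mm diameter, 40 high, on a 30 mm steel pipe with a square weighted foot, 72 mm wide and 25 high (1.5 kg). Top 110 mm above the bench when home, 150 mm at its upper stop. It rides on a thin rod and cannot come off or tip. Two to four posts are present (None if absent).
- cap4 (a joint): Height of the cap of vent post 4 above fully home, m: 0 pressed home, 0.040 pulled straight up to its stop (its skirt then clears the pipe by 15 mm). A detent friction of about 6 N holds it wherever it is left.
- piece1: Loose brown ceramic honeycomb brick, 40 (x) x 32 (y) x 30 (z) mm, 45 g, with dark holes through its height. Origin: centre of its underside. Three to six are present (None if absent); they start standing in the tray.
- piece2: Loose brown ceramic honeycomb brick, 40 (x) x 32 (y) x 30 (z) mm, 45 g, with dark holes through its height. Origin: centre of its underside. Three to six are present (None if absent); they start standing in the tray.
- piece3: Loose brown ceramic honeycomb brick, 40 (x) x 32 (y) x 30 (z) mm, 45 g, with dark holes through its height. Origin: centre of its underside. Three to six are present (None if absent); they start standing in the tray.
- piece4: Loose brown ceramic honeycomb brick, 40 (x) x 32 (y) x 30 (z) mm, 45 g, with dark holes through its height. Origin: centre of its underside. Three to six are present (None if absent); they start standing in the tray.
- piece5: Loose brown ceramic honeycomb brick, 40 (x) x 32 (y) x 30 (z) mm, 45 g, with dark holes through its height. Origin: centre of its underside. Three to six are present (None if absent); they start standing in the tray.
- piece6: Loose brown ceramic honeycomb brick, 40 (x) x 32 (y) x 30 (z) mm, 45 g, with dark holes through its height. Origin: centre of its underside. Three to six are present (None if absent); they start standing in the tray.
- beaker: Bystander, to be left alone: glass beaker 72 mm across, 95 high. Origin: centre of its underside.
- jar: Bystander, to be left alone: amber jar 60 mm across, 85 high. Origin: centre of its underside.
- flask: Bystander, to be left alone: clear plastic bottle 64 mm across, 160 high. Origin: centre of its underside.
- wrench: Bystander, to be left alone: spanner 170 mm long. Origin: centre of its underside.
- clampring: Bystander, to be left alone: black clamp ring 90 mm across, 16 high. Origin: centre of its underside.
Not all that is in view belongs to the job. Leave any blue look-alike of the part that bears cap3_top alone.

How it is judged:
By the outcome, as a careful person would: the job done as asked, in the order asked, and still so for the second after the job is handed in, with the robot touching nothing.
Of vent1, vent2, vent3, vent4 only 2 to 4 are there at a start; the rules pass over those that are not, and their reading is None.
Of piece1, piece2, piece3, piece4, piece5, piece6 only 3 to 6 are there at a start; the rules pass over those that are not, and their reading is None.
At some moment in a run one of tray may be knocked a few centimetres aside while the robot is not near it.
It also fails if it takes over 210 s, if anything falls off the work surface, if the arm or the gripper's body presses on something with over 40 N, if the wrist force passes 120 N, or if a joint passes its speed limit or range.

## Working session

There is one attempt and no reset: what is moved stays moved. The work goes in short steps, Python scripts to look and compute and a tool call to move; the robot and the scene stay as the last step left them, time stands still between calls to the robot, and variables do not carry over. Pictures are saved under pics/ and viewed, and the job is handed in when it is done.

Besides the shell and the picture viewer there is one more tool, called after "Request:" in YAML: its name, and indented under it one key for each argument. send_rows: Moves the arm, as the interface text tells. Its arguments: {"type":"object","properties":{"targets":{"type":"array","items":{"type":"array","items":{"type":"number"}}},"grip_force":{"type":"number"}},"required":["targets"]}

```bash
ls; mkdir -p pics; cat > h.py <<'E'
import numpy as np, cv2
from rig import status, vision, env
def snap(cam,fn=None):
    im,d=vision.get_image(cam)
    if fn: cv2.imwrite('pics/'+fn,im[:,:,::-1])
    return im,d
def pts(cam,d):
    m=vision.camera_model(cam);K=np.array(m['camera_matrix']);V=np.linalg.inv(np.array(m['view']))
    v,u=np.mgrid[0:480,0:640]
    P=np.stack([(u-K[0,2])/K[0,0]*d,(v-K[1,2])/K[1,1]*d,d,np.ones_like(d)],-1)
    W=(P@V.T)[...,:3]; W[d<=0]=np.nan
    return W
E
python3 - <<'E'
from h import *
for c in('top','side'):
    im,d=snap(c,c+'0.png')
    m=vision.camera_model(c); print(c,m['camera_matrix'],np.linalg.inv(m['view']).round(3))
s=status.observe()
for k in s: print(k,np.round(s[k],3).tolist())
E
```

```text
pics
top [[596.61066665   0.         323.95783893]
 [  0.         596.61066665 243.4347751 ]
 [  0.           0.           1.        ]] [[ 0.016 -0.987  0.158  0.395]
 [-1.    -0.02  -0.02   0.026]
 [ 0.023 -0.158 -0.987  1.242]
 [ 0.     0.     0.     1.   ]]
side [[444.88601377   0.         328.66291757]
 [  0.         444.88601377 230.39151613]
 [  0.           0.           1.        ]] [[-0.819 -0.441  0.367  0.238]
 [-0.574  0.648 -0.5    0.448]
 [-0.018 -0.621 -0.784  0.758]
 [ 0.     0.     0.     1.   ]]
time_s 0.1
q [-88.025, 21.838, 74.379, -0.001, 83.858, -12.333]
qvel [0.059, -0.089, -0.179, 0.035, 0.054, -0.0]
joint_efforts [0.002, -44.922, -23.166, -0.0, 0.004, 0.0]
position [0.136, -0.533, 0.231]
tool_rot [[0.969, 0.247, -0.0], [0.247, -0.969, 0.001], [0.0, -0.001, -1.0]]
ft_force [0.272, 0.821, -0.463]
wrist_torque [-0.002, 0.006, 0.0]
grip_width 0.086
```

View pics/top0.png

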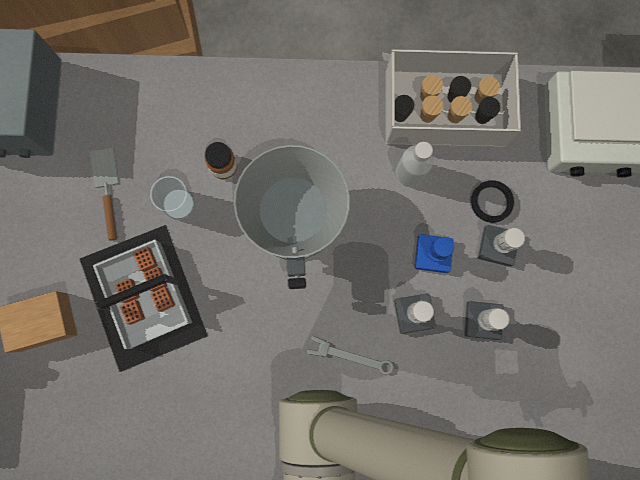

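View pics/side0.png

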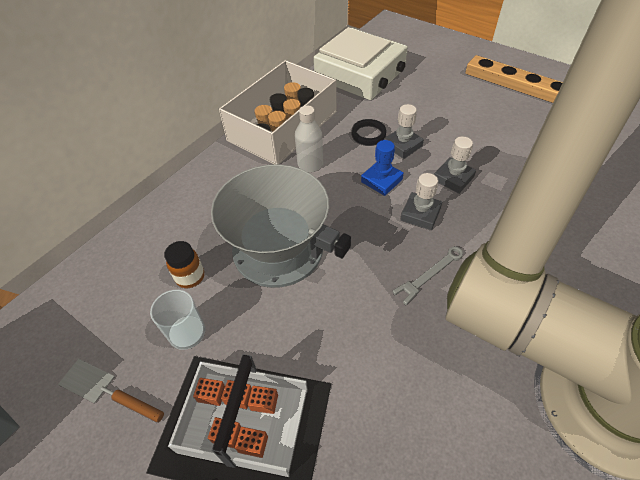

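Top view: three white caps, at (511,239), (421,312) and (494,319); the blue look-alike is at (441,247). The hopper is at (292,205), the rapper knob at (297,282), and the tray on its mat at (143,295). The tray's open lip is at the lower right in the side view, still to be confirmed. Now I'll measure.

```bash
python3 - <<'E'
from h import *
D={}
for c in('top','side'):
    im,d=snap(c); W=pts(c,d); D[c]=(im,d,W)
    for l in('cap1_top','hopper','rapper_knob','tray','mat','piece1','beaker','jar','flask','wrench','clampring'):
        for r in vision.masks_of(c,l):
            if r['p']<.25: continue
            P=W[r['pixels']];P=P[~np.isnan(P[:,0])]
            if len(P)<5: continue
            z=np.percentile(P[:,2],97); t=P[P[:,2]>z-.006]
            print(c,l,round(r['p'],2),np.round(r['extent']).astype(int),'n',len(P),'med',np.median(P,0).round(3),'ztop',z.round(3),'topmid',((t.min(0)+t.max(0))/2).round(3),'mean',t.mean(0).round(3))
# mat: dark pixels fit by top view
im,d,W=D['top']
g=im.max(-1); 
box=np.zeros_like(g);box[220:375,75:212]=1
m=((g<45)&(box>0)&(np.abs(W[...,2]-.003)<.012)).astype(np.uint8)
P=W[m>0][:,:2]; r=cv2.minAreaRect((P*1000).astype(np.float32)); print('mat',r)
cv2.imwrite('pics/traycrop.png',cv2.resize(im[215:380,70:220,::-1],None,fx=3.5,fy=3.5,interpolation=cv2.INTER_CUBIC))
cv2.imwrite('pics/vent.png',cv2.resize(im[210:350,380:550,::-1],None,fx=3.5,fy=3.5,interpolation=cv2.INTER_CUBIC))
E
```

```text
top cap1_top 0.79 [483 310 506 329] n 426 med [ 0.438 -0.324  0.113] ztop 0.118 topmid [ 0.438 -0.328  0.116] mean [ 0.439 -0.328  0.115]
top cap1_top 0.67 [150 175 195 219] n 1399 med [0.677 0.316 0.045] ztop 0.097 topmid [0.671 0.31  0.096] mean [0.67  0.31  0.095]
top hopper 0.72 [234 143 346 289] n 10836 med [0.661 0.066 0.088] ztop 0.141 topmid [0.627 0.067 0.141] mean [0.657 0.068 0.139]
top rapper_knob 0.52 [289 245 304 289] n 223 med [0.5   0.054 0.131] ztop 0.136 topmid [0.498 0.054 0.134] mean [0.498 0.054 0.133]
top tray 0.63 [ 94 241 191 348] n 4961 med [0.472 0.371 0.014] ztop 0.11 topmid [0.479 0.366 0.109] mean [0.478 0.367 0.108]
top mat 0.77 [ 81 225 213 369] n 4638 med [0.44  0.362 0.004] ztop 0.009 topmid [0.475 0.372 0.054] mean [0.461 0.367 0.005]
top mat 0.52 [410 299 435 325] n 430 med [ 0.449 -0.183  0.111] ztop 0.115 topmid [ 0.451 -0.186  0.112] mean [ 0.45  -0.187  0.112]
top mat 0.38 [134 246 159 270] n 397 med [0.55  0.364 0.038] ztop 0.042 topmid [0.552 0.366 0.04 ] mean [0.551 0.367 0.039]
top piece1 0.83 [147 289 175 313] n 430 med [0.469 0.324 0.037] 
[... 3008 characters left out ...]
757 0.22  0.085] mean [0.757 0.22  0.085]
side flask 0.85 [295 109 324 176] n 1461 med [ 0.738 -0.165  0.09 ] ztop 0.16 topmid [ 0.751 -0.18   0.159] mean [ 0.75  -0.178  0.159]
side wrench 0.8 [394 248 464 302] n 779 med [ 0.364 -0.039  0.009] ztop 0.012 topmid [ 0.364 -0.056  0.01 ] mean [ 0.364 -0.046  0.009]
side clampring 0.92 [350 115 384 145] n 618 med [ 0.694 -0.35   0.013] ztop 0.019 topmid [ 0.663 -0.31   0.062] mean [ 0.688 -0.35   0.018]
side clampring 0.59 [418 173 440 199] n 442 med [ 0.448 -0.175  0.107] ztop 0.113 topmid [ 0.45  -0.185  0.11 ] mean [ 0.45  -0.184  0.11 ]
mat ((475.68389892578125, 371.8815612792969), (248.66075134277344, 188.4227294921875), 23.344745635986328)
```

```bash
python3 - <<'E'
from h import *
im,d=snap('top'); W=pts('top',d)
Z=W[...,2]
# hopper rim points
def sel(zlo,zhi,x0,x1,y0,y1): 
    return (Z>zlo)&(Z<zhi)&(W[...,0]>x0)&(W[...,0]<x1)&(W[...,1]>y0)&(W[...,1]<y1)
r=W[sel(.134,.146,.3,.62,-.1,.25)][:,:2]
print('rim n',len(r)); c,rad=cv2.minEnclosingCircle((r*1000).astype(np.float32)); print(c,rad)
k=W[sel(.09,.145,.2,.36,-.03,.2)]; print('knob-ish',len(k), k.min(0),k.max(0))
for z in np.arange(.06,.15,.01):
    q=W[sel(z,z+.01,.2,.4,.0,.15)]
    if len(q): print(round(z,2),len(q),q.min(0).round(3),q.max(0).round(3))
h=W[sel(.08,.125,.2,.5,.2,.6)]; print('handle',len(h),cv2.minAreaRect((h[:,:2]*1000).astype(np.float32)),h[:,2].max(),np.median(h[:,2]))
for (a,b) in [((.09,.125),'x')]: pass
t=W[sel(.038,.056,.2,.5,.2,.6)]; print('walltops',len(t),cv2.minAreaRect((t[:,:2]*1000).astype(np.float32)))
np.save('/tmp/W.npy',W)
E
```

```text
rim n 516
(462.1593322753906, 67.6600570678711) 188.39486694335938
knob-ish 108 [ 0.20245321 -0.0282587   0.1084673 ] [0.30329654 0.0794754  0.14499101]
0.1 2 [0.302 0.028 0.108] [0.302 0.029 0.109]
0.11 16 [0.286 0.002 0.111] [0.303 0.076 0.12 ]
0.12 11 [0.286 0.033 0.122] [0.301 0.074 0.129]
0.13 33 [0.285 0.    0.131] [0.303 0.079 0.14 ]
0.14 65 [0.202 0.008 0.141] [0.303 0.079 0.15 ]
handle 610 ((478.5638427734375, 367.98931884765625), (15.637797355651855, 136.0933837890625), 24.390348434448242) 0.11454762191393941 0.10766651376304981
walltops 998 ((435.0401306152344, 435.9393310546875), (130.63714599609375, 330.8314208984375), 1.9597887992858887)
```

View pics/traycrop.png

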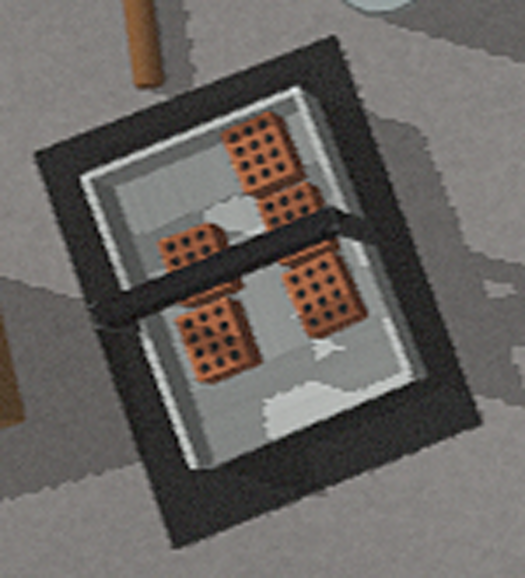

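View pics/vent.png

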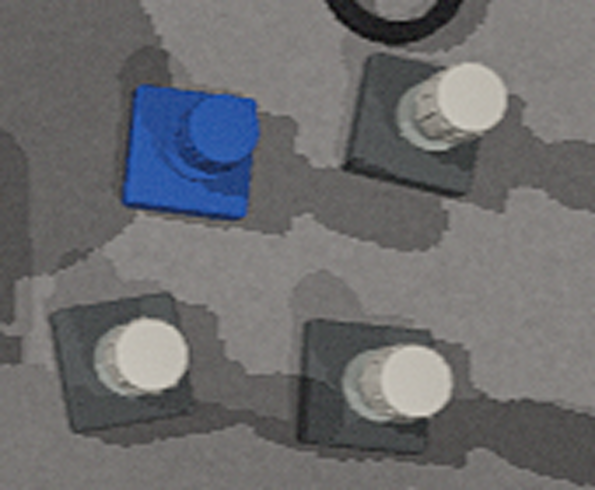

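```bash
cat >> h.py <<'E'
from scipy.spatial.transform import Rotation as Ro
def down(yaw): # tool down, tool x at yaw deg in world
    c,s=np.cos(np.radians(yaw)),np.sin(np.radians(yaw)); return np.array([[c,s,0],[s,-c,0],[0,0,-1.]])
def rel(p,R=None,p0=None,R0=None):
    s=status.observe()
    p0=np.array(s['position']) if p0 is None else p0; R0=np.array(s['tool_rot']) if R0 is None else R0
    R=R0 if R is None else R
    return np.round(np.r_[R0.T@(np.array(p)-p0)/.05, Ro.from_matrix(R0.T@R).as_rotvec(degrees=True)/8],3).tolist()
E
python3 - <<'E'
from h import *
from scipy.optimize import least_squares
W=np.load('/tmp/W.npy');Z=W[...,2]
for lo,hi in((.136,.146),):
    m=(abs(Z-.141)<.005)&(W[...,0]>.53)&(W[...,0]<.8)&(abs(W[...,1]-.067)<.14)
    P=W[m][:,:2]
    f=least_squares(lambda q:np.hypot(*(P-q[:2]).T)-q[2],[.655,.067,.108],loss='soft_l1',f_scale=.002); print(f.x,len(P),np.abs(f.fun).mean())
m=(Z>.105)&(Z<.139)&(W[...,0]>.47)&(W[...,0]<.56)&(abs(W[...,1]-.06)<.04)
P=W[m]; 
for x in np.arange(.47,.56,.006):
    q=P[(P[:,0]>=x)&(P[:,0]<x+.006)]
    if len(q): print(x.round(3),len(q),q.min(0).round(3),q.max(0).round(3))
print(rel([.595,-.363,.2]),rel([.595,-.363,.2],down(0)))
E
```

```text
[0.65282121 0.06651207 0.10621085] 1036 0.00148065248060316
0.488 64 [0.489 0.037 0.105] [0.494 0.069 0.137]
0.494 57 [0.494 0.037 0.124] [0.5   0.071 0.137]
0.5 55 [0.501 0.037 0.126] [0.505 0.071 0.138]
0.506 27 [0.507 0.039 0.117] [0.512 0.063 0.134]
0.512 63 [0.512 0.039 0.106] [0.518 0.071 0.136]
0.518 62 [0.518 0.039 0.125] [0.524 0.071 0.136]
0.524 56 [0.524 0.04  0.126] [0.53  0.072 0.137]
0.53 59 [0.53  0.04  0.124] [0.536 0.074 0.134]
0.536 53 [0.536 0.042 0.126] [0.541 0.074 0.134]
0.542 53 [0.542 0.042 0.127] [0.548 0.081 0.139]
0.548 61 [0.548 0.027 0.129] [0.554 0.096 0.139]
0.554 95 [0.554 0.021 0.113] [0.56  0.099 0.139]
[9.736, -1.023, 0.627, 0.0, 0.0, 0.0] [9.736, -1.023, 0.627, 0.0, -0.0, 1.789]
```

The three white caps are the ones I want: C at (0.595,-0.363), B at (0.438,-0.328) and A at (0.451,-0.186). The crop confirms the blue post at (0.57,-0.22) is the look-alike. I'll go to C first.

Request:
send_rows:
  targets:
    - [9.736,-1.023,0.4,0,0,0,70]
    - [9.736,-1.023,0.4,0,0,0,70]
    - [9.736,-1.023,0.4,0,0,0,70]
    - [9.736,-1.023,0.4,0,0,0,70]
    - [9.736,-1.023,0.4,0,0,0,70]
  grip_force: 50

```text
time_s: 1.98
position: [0.4306, -0.4236, 0.2186]
tool_rot: [[0.969, 0.247, 0.0], [0.247, -0.969, -0.0], [0.0, 0.0, -1.0]]
ft_force: [0.1, -1.0, 0.1]
grip_width: 0.0702
```

```bash
python3 -c "
from h import *
print(status.observe()['position'],rel([.595,-.363,.2]))"
```

```text
[ 0.43063762 -0.42361192  0.21861431] [3.485, -0.362, 0.372, 0.0, 0.0, 0.0]
```

Request:
send_rows:
  targets:
    - [3.485,-0.362,0.37,0,0,0,70]
    - [3.485,-0.362,0.37,0,0,0,70]
    - [3.485,-0.362,0.37,0,0,0,70]
    - [3.485,-0.362,1.6,0,0,0,70]
    - [3.485,-0.362,2.86,0,0,0,70]

```text
time_s: 2.6
position: [0.5939, -0.3634, 0.0746]
tool_rot: [[0.969, 0.249, 0.001], [0.249, -0.969, -0.001], [0.001, 0.001, -1.0]]
ft_force: [0.4, -0.9, -0.5]
grip_width: 0.0702
```

```bash
python3 -c "
from h import *
snap('side','c1.png');snap('top','c1t.png')
print(status.observe()['position'],rel([.595,-.363,.076]))"
```

```text
[ 0.59048961 -0.36147433  0.06880656] [0.079, 0.05, -0.145, 0.0, 0.0, 0.0]
```

View pics/c1.png

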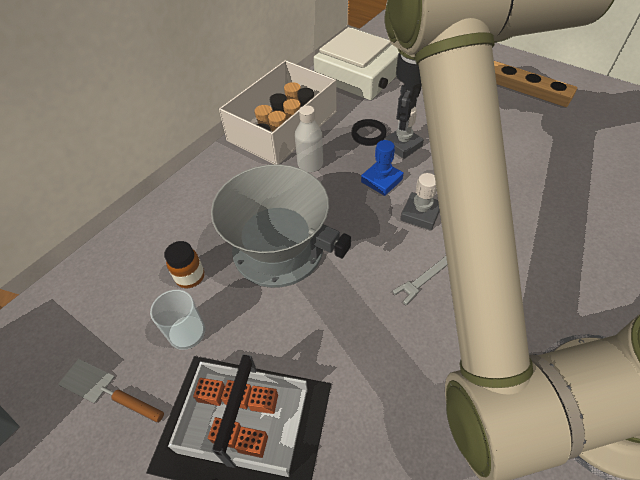

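Request:
send_rows:
  targets:
    - [0,0,0,0,0,0,70]
    - [0,0,0,0,0,0,70]
    - [0,0,0,0,0,0,30]

```text
time_s: 3.08
position: [0.5938, -0.3646, 0.0785]
tool_rot: [[0.969, 0.247, 0.003], [0.247, -0.969, -0.003], [0.002, 0.003, -1.0]]
ft_force: [0.3, -0.3, -0.9]
grip_width: 0.0532
```

Request:
send_rows:
  targets:
    - [0,0,0,0,0,0,30]
    - [0,0,0,0,0,0,30]
    - [0,0,0,0,0,0,30]

```text
time_s: 3.45
position: [0.5938, -0.3655, 0.0777]
tool_rot: [[0.969, 0.247, 0.003], [0.247, -0.969, -0.004], [0.002, 0.004, -1.0]]
ft_force: [2.3, -4.4, 3.1]
grip_width: 0.039
```

Request:
send_rows:
  targets:
    - [0,0,-0.2,0,0,0,30]
    - [0,0,-0.4,0,0,0,30]
    - [0,0,-0.6,0,0,0,30]
    - [0,0,-0.78,0,0,0,30]
    - [0,0,-0.8,0,0,0,30]

```text
time_s: 4.08
position: [0.5925, -0.3628, 0.1153]
tool_rot: [[0.969, 0.248, -0.002], [0.248, -0.969, 0.003], [-0.002, -0.003, -1.0]]
ft_force: [-3.5, -2.3, -5.9]
grip_width: 0.0386
```

Request:
send_rows:
  targets:
    - [0,0,-0.04,0,0,0,30]
    - [0,0,-0.06,0,0,0,30]
    - [0,0,-0.06,0,0,0,30]

```text
time_s: 4.45
position: [0.593, -0.3636, 0.1184]
tool_rot: [[0.969, 0.247, -0.001], [0.247, -0.969, 0.001], [-0.001, -0.001, -1.0]]
ft_force: [0.4, -0.7, -15.6]
grip_width: 0.0388
```

Pull force is 15.6 N, the post's weight, so cap C is at its stop. Releasing.

Request:
send_rows:
  targets:
    - [0,0,0.02,0,0,0,70]
    - [0,0,0.02,0,0,0,70]
    - [0,0,0.02,0,0,0,70]
    - [0,0,-0.7,0,0,0,70]
    - [0,0,-1.7,0,0,0,70]

```text
time_s: 5.08
position: [0.5929, -0.3637, 0.2046]
tool_rot: [[0.969, 0.247, -0.001], [0.247, -0.969, 0.001], [-0.001, -0.001, -1.0]]
ft_force: [-0.4, -0.1, 0.1]
grip_width: 0.0698
```

```bash
python3 -c "
from h import *
print(status.observe()['position'],rel([.4385,-.328,.2]))"
```

```text
[ 0.59288755 -0.36372838  0.20460992] [-2.815, -1.455, 0.097, 0.0, 0.0, 0.0]
```

Request:
send_rows:
  targets:
    - [-2.84,-1.45,0.1,0,0,0,70]
    - [-2.84,-1.45,0.1,0,0,0,70]
    - [-2.84,-1.45,0.1,0,0,0,70]
    - [-2.84,-1.45,1.2,0,0,0,70]
    - [-2.84,-1.45,2.2,0,0,0,70]

```text
time_s: 5.7
position: [0.4376, -0.3292, 0.0941]
tool_rot: [[0.969, 0.247, 0.002], [0.247, -0.969, -0.003], [0.002, 0.003, -1.0]]
ft_force: [0.3, -1.4, 0.5]
grip_width: 0.0699
```

```bash
python3 -c "
from h import *
snap('side','b1.png');im,d=snap('top','b1t.png')
W=pts('top',d)
m=(W[...,2]>.13)&(W[...,2]<.165)&(abs(W[...,0]-.595)<.04)&(abs(W[...,1]+.363)<.04)
print('C',m.sum(),np.median(W[m],0) if m.any() else '')
print(status.observe()['position'],rel([.4385,-.328,.0755]))"
```

```text
C 422 [ 0.59257252 -0.35885126  0.14980828]
[ 0.43609438 -0.32721935  0.09075561] [0.044, 0.029, 0.305, 0.0, 0.0, 0.0]
```

View pics/b1.png

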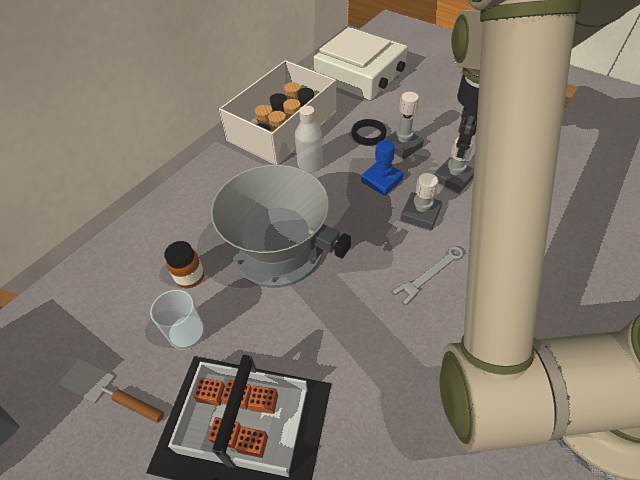

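The side view shows cap C raised and the gripper over cap B. Next I'll descend the last 15 mm and grip.

Request:
send_rows:
  targets:
    - [0,0,0.36,0,0,0,70]
    - [0,0,0.36,0,0,0,70]
    - [0,0,0.36,0,0,0,30]
    - [0,0,0.36,0,0,0,30]
    - [0,0,0.36,0,0,0,30]

```text
time_s: 6.42
position: [0.4383, -0.33, 0.0775]
tool_rot: [[0.969, 0.247, 0.002], [0.247, -0.969, -0.003], [0.001, 0.004, -1.0]]
ft_force: [1.2, -4.3, 5.2]
grip_width: 0.039
```

Request:
send_rows:
  targets:
    - [0,0,0,0,0,0,30]
    - [0,0,0,0,0,0,30]

```text
time_s: 6.68
position: [0.4383, -0.33, 0.0773]
tool_rot: [[0.969, 0.247, 0.002], [0.247, -0.969, -0.003], [0.001, 0.004, -1.0]]
ft_force: [1.1, -4.2, 4.5]
grip_width: 0.0386
```

Request:
send_rows:
  targets:
    - [0,0,-0.2,0,0,0,30]
    - [0,0,-0.4,0,0,0,30]
    - [0,0,-0.6,0,0,0,30]
    - [0,0,-0.78,0,0,0,30]
    - [0,0,-0.8,0,0,0,30]

```text
time_s: 7.3
position: [0.4369, -0.3276, 0.1155]
tool_rot: [[0.969, 0.247, -0.002], [0.247, -0.969, 0.003], [-0.001, -0.003, -1.0]]
ft_force: [0.2, 0.2, -15.8]
grip_width: 0.0386
```

Request:
send_rows:
  targets:
    - [0,0,-0.04,0,0,0,30]
    - [0,0,-0.06,0,0,0,30]
    - [0,0,-0.06,0,0,0,30]

```text
time_s: 7.68
position: [0.4375, -0.3285, 0.1187]
tool_rot: [[0.969, 0.247, -0.001], [0.247, -0.969, 0.001], [-0.0, -0.001, -1.0]]
ft_force: [0.5, -0.7, -13.7]
grip_width: 0.0388
```

Request:
send_rows:
  targets:
    - [0,0,0.04,0,0,0,30]
    - [0,0,0.04,0,0,0,70]
    - [0,0,0.04,0,0,0,70]
    - [0,0,0.04,0,0,0,70]
    - [0,0,-0.9,0,0,0,70]

```text
time_s: 8.3
position: [0.4368, -0.328, 0.1627]
tool_rot: [[0.969, 0.247, -0.004], [0.247, -0.969, 0.004], [-0.003, -0.005, -1.0]]
ft_force: [0.3, -0.5, 0.1]
grip_width: 0.0701
```

Request:
send_rows:
  targets:
    - [0,0,-0.6,0,0,0,70]
    - [0,0,-0.8,0,0,0,70]

```text
time_s: 8.55
position: [0.4381, -0.3292, 0.2061]
tool_rot: [[0.969, 0.247, 0.003], [0.247, -0.969, -0.003], [0.002, 0.004, -1.0]]
ft_force: [-0.7, -0.8, -0.7]
grip_width: 0.0696
```

```bash
python3 -c "
from h import *
print(status.observe()['position'],rel([.451,-.186,.2]))"
```

```text
[ 0.43807266 -0.32921133  0.20605429] [0.959, -2.712, 0.113, 0.0, 0.0, 0.0]
```

Request:
send_rows:
  targets:
    - [0.96,-2.71,0.1,0,0,0,70]
    - [0.96,-2.71,0.1,0,0,0,70]
    - [0.96,-2.71,0.1,0,0,0,70]
    - [0.96,-2.71,1.2,0,0,0,70]
    - [0.96,-2.71,2.2,0,0,0,70]

```text
time_s: 9.18
position: [0.4507, -0.1857, 0.0925]
tool_rot: [[0.969, 0.247, 0.001], [0.247, -0.969, -0.001], [0.0, 0.001, -1.0]]
ft_force: [1.2, -0.5, -0.9]
grip_width: 0.0701
```

```bash
python3 -c "
from h import *
snap('side','a1.png');im,d=snap('top','a1t.png')
W=pts('top',d)
for n,x,y in(('C',.595,-.363),('B',.438,-.328)):
  m=(W[...,2]>.135)&(W[...,2]<.165)&(abs(W[...,0]-x)<.04)&(abs(W[...,1]-y)<.04)
  print(n,m.sum(),(np.median(W[m],0),np.percentile(W[m][:,2],95)) if m.any() else '')
print(status.observe()['position'],rel([.451,-.186,.0755]))"
```

```text
C 402 (array([ 0.59287926, -0.35945818,  0.15010152]), np.float64(0.15335821785535014))
B 292 (array([ 0.43511254, -0.3303588 ,  0.15092101]), np.float64(0.15458333456333928))
[ 0.44851035 -0.18451384  0.08999456] [0.043, 0.043, 0.289, 0.0, 0.0, 0.0]
```

View pics/a1.png

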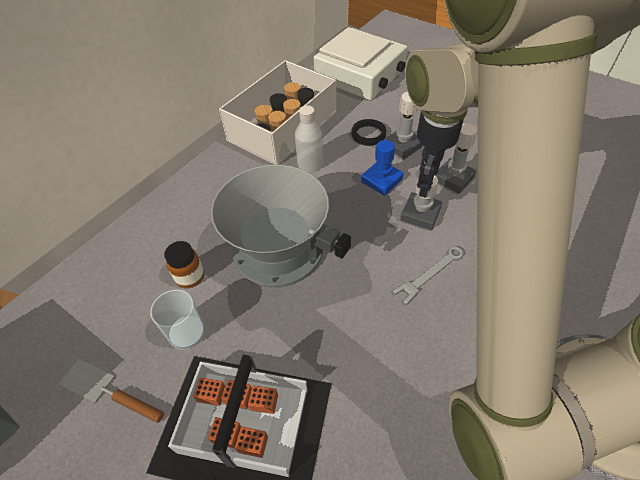

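Caps B and C both read about 0.150 m high, at their stops. The gripper is now over cap A.

Request:
send_rows:
  targets:
    - [0,0,0.34,0,0,0,70]
    - [0,0,0.34,0,0,0,70]
    - [0,0,0.34,0,0,0,30]
    - [0,0,0.34,0,0,0,30]
    - [0,0,0.34,0,0,0,30]

```text
time_s: 9.9
position: [0.4514, -0.1867, 0.0783]
tool_rot: [[0.969, 0.247, 0.002], [0.247, -0.969, -0.003], [0.002, 0.003, -1.0]]
ft_force: [-0.6, -5.9, 7.3]
grip_width: 0.0386
```

Request:
send_rows:
  targets:
    - [0,0,0,0,0,0,30]
    - [0,0,0,0,0,0,30]

```text
time_s: 10.15
position: [0.4514, -0.1868, 0.0783]
tool_rot: [[0.969, 0.247, 0.002], [0.247, -0.969, -0.003], [0.002, 0.003, -1.0]]
ft_force: [-0.0, -5.7, 7.8]
grip_width: 0.0386
```

Request:
send_rows:
  targets:
    - [0,0,-0.2,0,0,0,30]
    - [0,0,-0.4,0,0,0,30]
    - [0,0,-0.6,0,0,0,30]
    - [0,0,-0.78,0,0,0,30]
    - [0,0,-0.8,0,0,0,30]

```text
time_s: 10.78
position: [0.4507, -0.1857, 0.1179]
tool_rot: [[0.969, 0.247, 0.001], [0.247, -0.969, -0.001], [0.001, 0.001, -1.0]]
ft_force: [0.2, -3.5, -3.2]
grip_width: 0.039
```

Request:
send_rows:
  targets:
    - [0,0,-0.04,0,0,0,30]
    - [0,0,-0.05,0,0,0,30]
    - [0,0,-0.05,0,0,0,30]

```text
time_s: 11.15
position: [0.4498, -0.1846, 0.1186]
tool_rot: [[0.969, 0.247, -0.003], [0.247, -0.969, 0.003], [-0.002, -0.003, -1.0]]
ft_force: [0.0, 0.1, -14.8]
grip_width: 0.0387
```

Request:
send_rows:
  targets:
    - [0,0,0.01,0,0,0,30]
    - [0,0,0.01,0,0,0,70]
    - [0,0,0.01,0,0,0,70]
    - [0,0,0.01,0,0,0,70]
    - [0,0,-0.9,0,0,0,70]

```text
time_s: 11.78
position: [0.4498, -0.1851, 0.1634]
tool_rot: [[0.969, 0.247, -0.004], [0.247, -0.969, 0.003], [-0.003, -0.004, -1.0]]
ft_force: [0.6, 0.4, 0.6]
grip_width: 0.0702
```

Request:
send_rows:
  targets:
    - [0,0,-1.2,0,0,0,85]
    - [0,0,-1.4,0,0,0,85]
    - [0,0,-1.4,0,0,0,85]

```text
time_s: 12.15
position: [0.4507, -0.1856, 0.2348]
tool_rot: [[0.969, 0.247, 0.001], [0.247, -0.969, -0.001], [0.001, 0.001, -1.0]]
ft_force: [0.1, -0.0, -0.3]
grip_width: 0.0854
```

```bash
python3 - <<'E'
from h import *
snap('side','d1.png');im,d=snap('top','d1t.png')
W=pts('top',d);Ws=pts('side',vision.get_image('side')[1])
for w in(W,Ws):
 for n,x,y in(('C',.595,-.363),('B',.438,-.328),('A',.451,-.186)):
  m=(w[...,2]>.135)&(w[...,2]<.165)&(abs(w[...,0]-x)<.04)&(abs(w[...,1]-y)<.04)
  print(n,m.sum(),(np.median(w[m],0),np.percentile(w[m][:,2],95)) if m.any() else '')
 Z=w[...,2];m=(Z>.09)&(Z<.125)&(w[...,0]>.36)&(w[...,0]<.6)&(w[...,1]>.28)&(w[...,1]<.5)
 h=w[m];print('handle',len(h),cv2.minAreaRect((h[:,:2]*1000).astype(np.float32)))
print(status.observe()['position'])
# IK hints: yaw 24.4 tray x; jaws along tray x -> tool y along tray x
t=np.radians(23.8);
for R in (np.array([[-np.sin(t),np.cos(t),0],[np.cos(t),np.sin(t),0],[0,0,-1]]),np.array([[np.sin(t),-np.cos(t),0],[-np.cos(t),-np.sin(t),0],[0,0,-1]])):
  print(rel([.4786,.368,.25],R), np.linalg.det(R))
E
```

```text
C 402 (array([ 0.5930273 , -0.35938767,  0.15023214]), np.float64(0.15378651976498783))
B 0 
A 11 (array([ 0.43069769, -0.19015039,  0.15041378]), np.float64(0.15382344834424222))
handle 665 ((478.84375, 366.1486511230469), (15.579291343688965, 138.50856018066406), 24.91709327697754)
C 234 (array([ 0.59048891, -0.35547854,  0.14884976]), np.float64(0.15190119774492547))
B 288 (array([ 0.43668476, -0.32033112,  0.14925935]), np.float64(0.15187275651508697))
A 337 (array([ 0.44666876, -0.1773682 ,  0.14935256]), np.float64(0.15180172247206722))
handle 1251 ((479.5525207519531, 365.95574951171875), (15.46011734008789, 138.2654571533203), 24.325883865356445)
[ 0.45020636 -0.18533292  0.233161  ]
[3.284, -10.584, -0.32, -0.022, -0.004, -12.437] 1.0
[3.284, -10.584, -0.32, -0.004, 0.021, 10.063] 1.0
```

View pics/d1.png

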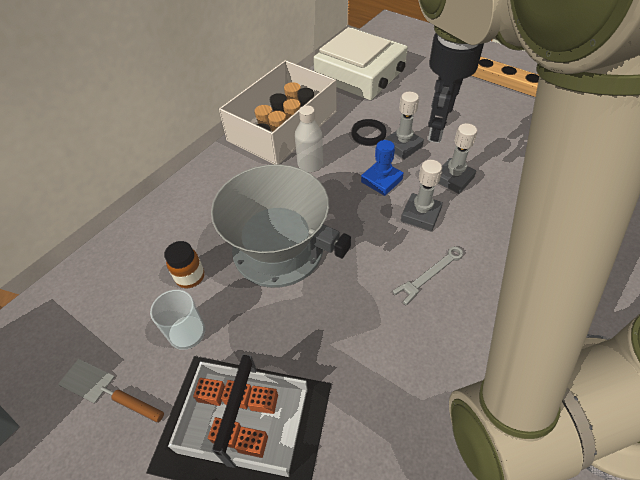

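All three caps are up; the side view shows white caps at (409,100), (466,130) and (430,168). The tray is still in place. I'll turn the jaws across the bar and go there.

Request:
send_rows:
  targets:
    - [0.3,-1.0,-0.5,0,0,-1.2,85]
    - [0.6,-2.1,-0.5,0,0,-2.4,85]
    - [0.95,-3.1,-0.5,0,0,-3.6,85]
    - [1.3,-4.2,-0.5,0,0,-4.8,85]
    - [1.6,-5.2,-0.5,0,0,-6.0,85]

```text
time_s: 12.92
position: [0.4635, 0.088, 0.2584]
tool_rot: [[0.46, 0.888, -0.002], [0.888, -0.46, 0.0], [-0.001, -0.002, -1.0]]
ft_force: [-0.2, 0.2, -0.0]
grip_width: 0.085
```

```bash
cat >> h.py <<'E'
def trayR(yaw,tilt=0): # tool pose for tray x yaw, tilt deg (-x end down)
    t=np.radians(yaw); R=np.array([[-np.sin(t),np.cos(t),0],[np.cos(t),np.sin(t),0],[0,0,-1]])
    return R@Ro.from_euler('x',-tilt,degrees=True).as_matrix()
E
python3 - <<'E'
from h import *
s=status.observe();print(s['position'],s['q'],rel([.479,.3665,.25],trayR(24.5)))
E
```

```text
[0.46346426 0.08799758 0.25839617] [-3.67171299e+00  1.27870751e+01  8.30232033e+01 -6.62996839e-04
  8.43162292e+01  2.36896566e+01] [5.09, -2.284, 0.168, -0.016, -0.001, -6.483]
```

Request:
send_rows:
  targets:
    - [1.0,-0.45,0.1,0,0,-1.3,85]
    - [2.0,-0.9,0.15,0,0,-2.6,85]
    - [3.0,-1.35,0.15,0,0,-3.9,85]
    - [4.1,-1.8,0.15,0,0,-5.2,85]
    - [5.09,-2.284,0.168,0,0,-6.483,85]

```text
time_s: 13.55
position: [0.4808, 0.3664, 0.2496]
tool_rot: [[-0.415, 0.91, -0.002], [0.91, 0.415, -0.001], [-0.0, -0.002, -1.0]]
ft_force: [1.1, -0.4, 1.1]
grip_width: 0.085
```

Request:
send_rows:
  targets:
    - [0,0,0,0,0,0,85]
    - [0,0,0,0,0,0,85]
    - [0,0,0,0,0,0,85]

```text
time_s: 13.92
position: [0.4812, 0.3634, 0.251]
tool_rot: [[-0.408, 0.913, -0.0], [0.913, 0.408, -0.0], [-0.0, -0.001, -1.0]]
ft_force: [0.4, -1.1, 0.5]
grip_width: 0.0847
```

```bash
python3 - <<'E'
from h import *
im,d=snap('side','e1.png');w=pts('side',d)
Z=w[...,2];m=(Z>.09)&(Z<.125)&(w[...,0]>.36)&(w[...,0]<.6)&(w[...,1]>.28)&(w[...,1]<.5)
h=w[m];print('handle',len(h),cv2.minAreaRect((h[:,:2]*1000).astype(np.float32)))
s=status.observe();print(s['position'],s['q'],rel([.479,.3665,.076],trayR(24.5)))
E
```

```text
handle 1128 ((479.5196533203125, 365.97137451171875), (15.220349311828613, 138.07997131347656), 24.37378692626953)
[0.48129754 0.36342262 0.25119111] [ 2.58236854e+01  2.65906172e+01  6.31969269e+01 -5.33585149e-03
  9.02234987e+01  1.76578567e+00] [0.075, -0.016, 3.504, -0.001, 0.001, -0.055]
```

View pics/e1.png

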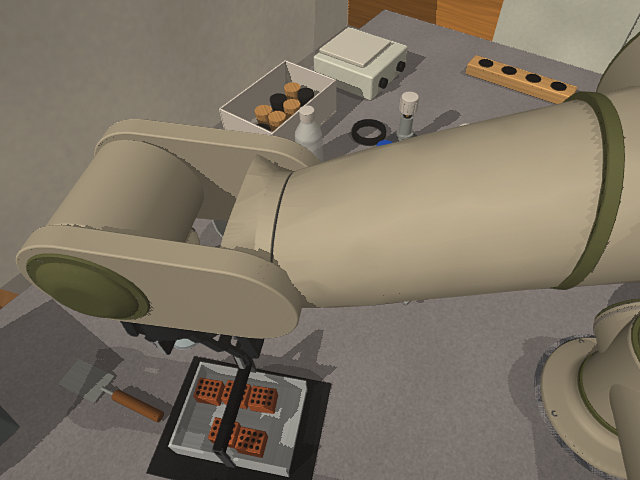

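Request:
send_rows:
  targets:
    - [0.04,-0.02,1.0,0,0,0,60]
    - [0.04,-0.02,2.0,0,0,0,60]
    - [0.04,-0.02,3.0,0,0,0,60]
    - [0.04,-0.02,3.5,0,0,0,60]
    - [0.04,-0.02,3.5,0,0,0,60]

```text
time_s: 14.6
position: [0.4788, 0.3648, 0.0749]
tool_rot: [[-0.408, 0.913, -0.003], [0.913, 0.408, -0.002], [-0.0, -0.003, -1.0]]
ft_force: [-0.0, 0.5, 0.2]
grip_width: 0.0601
```

Request:
send_rows:
  targets:
    - [0,0,0,0,0,0,60]
    - [0,0,0,0,0,0,5]
    - [0,0,0,0,0,0,5]
    - [0,0,0,0,0,0,5]
    - [0,0,0,0,0,0,5]
  grip_force: 100

```text
time_s: 15.22
position: [0.4794, 0.366, 0.077]
tool_rot: [[-0.41, 0.912, 0.001], [0.912, 0.41, 0.0], [-0.0, 0.001, -1.0]]
ft_force: [-1.9, -0.8, 6.3]
grip_width: 0.0127
```

Request:
send_rows:
  targets:
    - [0,0,0,0,0,0,5]
    - [0,0,0,0,0,0,5]
    - [0,0,0,0,0,0,5]

```text
time_s: 15.6
position: [0.4794, 0.366, 0.077]
tool_rot: [[-0.41, 0.912, 0.001], [0.912, 0.41, 0.0], [-0.0, 0.001, -1.0]]
ft_force: [-2.1, -1.8, 5.5]
grip_width: 0.0125
```

Request:
send_rows:
  targets:
    - [0,0,-0.3,0,0,0,5]
    - [0,0,-1,0,0,0,5]
    - [0,0,-2.0,0,0,0,5]
    - [0,0,-3.0,0,0,0,5]
    - [0,0,-4.2,0,0,0,5]

```text
time_s: 16.23
position: [0.4785, 0.3656, 0.2874]
tool_rot: [[-0.41, 0.912, -0.002], [0.912, 0.41, -0.001], [-0.0, -0.003, -1.0]]
ft_force: [0.9, 0.4, -4.7]
grip_width: 0.0124
```

```bash
python3 - <<'E'
from h import *
im,d=snap('side','f1.png');im,d=snap('top','f1t.png')
s=status.observe();print(s['position'],s['q'])
# mat fit now unobstructed?
W=pts('top',d);g=im.max(-1)
m=((g<45)&(abs(W[...,2]-.003)<.008)&(abs(W[...,0]-.475)<.17)&(abs(W[...,1]-.372)<.17)).astype(np.uint8)
m=cv2.morphologyEx(m,cv2.MORPH_OPEN,np.ones((3,3),np.uint8));P=W[m>0][:,:2]
print(len(P),cv2.minAreaRect((P*1000).astype(np.float32)))
yaw=-5; hp=np.array([.6528,.0665]); u=np.array([np.cos(np.radians(yaw)),np.sin(np.radians(yaw))])
for tilt in(0,30,50,72):
    th=np.radians(-tilt); R=trayR(yaw,tilt)
    lip=R@np.array([0,-.09,.081]) # bar centre->lip in tool axes (tool y=tray x, z=-tray z)
    grasp=np.r_[hp+.02*u,.16]-lip
    tcp=grasp+R@[0,0,.019]
    print(tilt,lip.round(3),tcp.round(3),rel(tcp,R))
E
```

```text
[0.48043736 0.36664057 0.2937607 ] [2.61363544e+01 2.53088819e+01 5.84746381e+01 3.13083945e-03
 9.54776412e+01 1.94994323e+00]
1378 ((463.8898010253906, 330.95953369140625), (158.718505859375, 279.04290771484375), 81.67269134521484)
0 [-0.09   0.008 -0.081] [0.762 0.057 0.222] [-7.962, 2.587, 1.465, 0.089, -0.027, 3.648]
30 [-0.037  0.003 -0.115] [0.719 0.061 0.259] [-7.541, 1.845, 0.721, -3.578, -0.981, 3.555]
50 [ 0.004 -0.    -0.121] [0.683 0.064 0.269] [-7.185, 1.209, 0.511, -6.022, -1.615, 3.397]
72 [ 0.049 -0.004 -0.111] [0.642 0.067 0.265] [-6.78, 0.483, 0.583, -8.705, -2.31, 3.13]
```

View pics/f1.png

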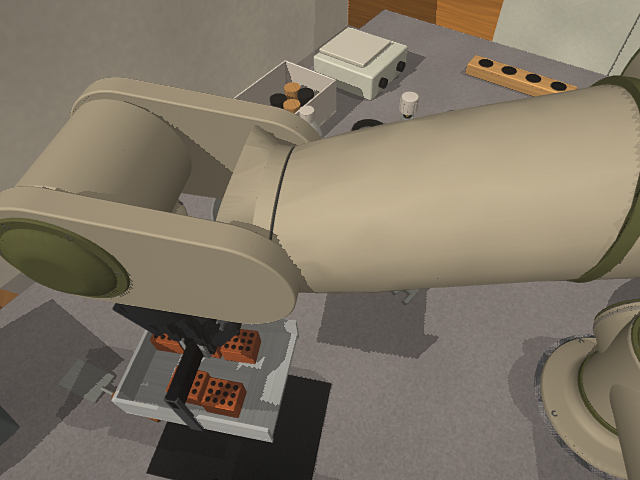

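View pics/f1t.png

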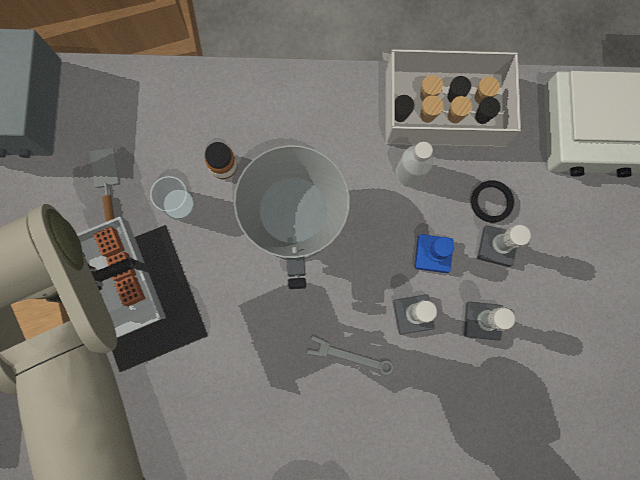

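The tray is lifted cleanly with the bricks in it. Next: carry it over to the hopper with a slight tilt.

```bash
python3 - <<'E'
from h import *
print(rel([.70,.062,.31],trayR(-5,15)))
E
```

```text
[-7.357, 1.514, -0.309, -1.745, -0.504, 3.623]
```

Request:
send_rows:
  targets:
    - [-0.4,0.1,0,0,0,0.2,5]
    - [-1.1,0.25,-0.05,-0.2,-0.05,0.6,5]
    - [-1.9,0.4,-0.1,-0.45,-0.12,1.0,5]
    - [-2.7,0.55,-0.15,-0.7,-0.2,1.4,5]
    - [-3.5,0.7,-0.2,-0.9,-0.25,1.8,5]

```text
time_s: 16.95
position: [0.5832, 0.2183, 0.2941]
tool_rot: [[-0.165, 0.978, 0.126], [0.986, 0.166, 0.002], [-0.019, 0.125, -0.992]]
ft_force: [0.5, 0.2, -4.3]
grip_width: 0.0125
```

```bash
python3 - <<'E'
from h import *
print(status.observe()['position'],rel([.70,.062,.31],trayR(-5,15)))
E
```

```text
[0.58323411 0.21832612 0.29405379] [-3.475, 1.805, -0.027, -0.956, -0.215, 1.806]
```

Request:
send_rows:
  targets:
    - [-0.8,0.4,0,-0.2,-0.05,0.4,5]
    - [-1.6,0.8,0,-0.4,-0.1,0.8,5]
    - [-2.4,1.2,-0.02,-0.65,-0.15,1.2,5]
    - [-3.1,1.6,-0.03,-0.85,-0.2,1.6,5]
    - [-3.475,1.805,-0.03,-0.956,-0.215,1.806,5]

```text
time_s: 17.58
position: [0.7005, 0.062, 0.3099]
tool_rot: [[0.088, 0.962, 0.257], [0.996, -0.085, -0.022], [0.001, 0.258, -0.966]]
ft_force: [-0.4, 0.3, -4.9]
grip_width: 0.0123
```

Request:
send_rows:
  targets:
    - [0,0,0,0,0,0,5]
    - [0,0,0,0,0,0,5]

```text
time_s: 17.82
position: [0.6995, 0.0654, 0.3117]
tool_rot: [[0.083, 0.962, 0.259], [0.997, -0.08, -0.02], [0.002, 0.26, -0.966]]
ft_force: [-0.1, -0.2, -4.9]
grip_width: 0.0127
```

```bash
python3 - <<'E'
from h import *
snap('side','g1.png')
s=status.observe();print(s['position'],s['q'])
yaw=-5; hp=np.array([.6528,.0665]); u=np.array([np.cos(np.radians(yaw)),np.sin(np.radians(yaw))])
for tilt in(15,40,50,60,75):
    R=trayR(yaw,tilt); lip=R@np.array([0,-.09,.081])
    tcp=np.r_[hp+.02*u,.165]-lip+R@[0,0,.019]
    print(tilt,tcp.round(3),rel(tcp,R))
E
```

```text
[0.69952981 0.06561257 0.31216097] [-4.25319048e+00  2.91923675e+01  5.04474769e+01 -4.20153930e-02
  8.52402081e+01  4.85796973e-01]
15 [0.743 0.059 0.248] [-0.07, 0.52, 1.466, 0.015, -0.019, 0.03]
40 [0.702 0.062 0.27 ] [-0.065, -0.171, 0.82, -3.11, -0.025, 0.025]
50 [0.683 0.064 0.274] [-0.063, -0.515, 0.656, -4.36, -0.028, 0.023]
60 [0.664 0.066 0.274] [-0.062, -0.882, 0.553, -5.61, -0.03, 0.021]
75 [0.636 0.068 0.268] [-0.059, -1.451, 0.523, -7.485, -0.033, 0.017]
```

View pics/g1.png

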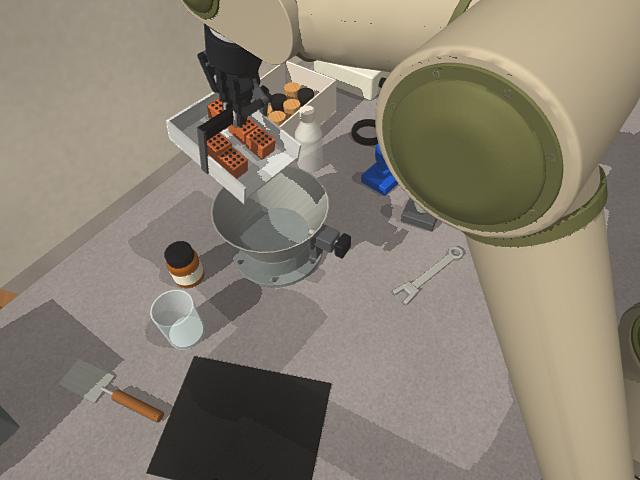

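Request:
send_rows:
  targets:
    - [0,0,0.2,-0.7,0,0,5]
    - [-0.02,-0.05,0.4,-1.5,0,0,5]
    - [-0.04,-0.1,0.6,-2.3,0,0,5]
    - [-0.06,-0.17,0.8,-3.1,0,0,5]
    - [-0.06,-0.17,0.82,-3.11,0,0,5]

```text
time_s: 18.5
position: [0.7002, 0.0627, 0.2687]
tool_rot: [[0.082, 0.766, 0.637], [0.997, -0.064, -0.052], [0.001, 0.639, -0.769]]
ft_force: [0.2, 0.5, -4.5]
grip_width: 0.0127
```

```bash
cat > pour.py <<'E'
from h import *
import sys
s=status.observe();print(s['position'],np.round(s['q'],1),'tilt',np.degrees(np.arccos(-s['tool_rot'][2][2])).round(1))
R=np.array(s['tool_rot']); print('lip',(np.array(s['position'])+R@[0,-.09,.081-.019]).round(3))
yaw=-5; hp=np.array([.6528,.0665]); u=np.array([np.cos(np.radians(yaw)),np.sin(np.radians(yaw))])
for tilt in(50,55,60,65,70,75):
    R=trayR(yaw,tilt); lip=R@np.array([0,-.09,.081])
    tcp=np.r_[hp+.02*u,.165]-lip+R@[0,0,.019]
    print(tilt,tcp.round(3),rel(tcp,R))
E
python3 pour.py
```

```text
[0.70019168 0.06270193 0.268705  ] [-4.5 21.9 77.9 -0.2 40.4  0.4] tilt 39.7
lip [0.671 0.065 0.163]
50 [0.683 0.064 0.274] [-0.005, -0.199, -0.298, -1.284, -0.031, 0.018]
55 [0.674 0.065 0.274] [-0.004, -0.339, -0.427, -1.909, -0.032, 0.016]
60 [0.664 0.066 0.274] [-0.003, -0.49, -0.544, -2.534, -0.033, 0.015]
65 [0.655 0.066 0.273] [-0.002, -0.651, -0.647, -3.159, -0.033, 0.013]
70 [0.645 0.067 0.271] [-0.002, -0.82, -0.735, -3.784, -0.034, 0.012]
75 [0.636 0.068 0.268] [-0.001, -0.996, -0.809, -4.409, -0.035, 0.011]
```

```bash
cat > kin.py <<'E'
import numpy as np
from scipy.optimize import least_squares
D=[(-88.025,21.838,74.379,83.858,.136,-.533,.231),(-3.6717,12.787,83.023,84.316,.46346,.088,.2584),(25.824,26.591,63.197,90.2235,.4813,.36342,.25119),(26.136,25.309,58.475,95.478,.48044,.36664,.29376),(-4.253,29.192,50.447,85.24,.69953,.06561,.31216),(-4.5,21.9,77.9,40.4,.7002,.0627,.2687)]
D=np.array(D)
az=np.radians(D[:,0]);r=D[:,4]*np.cos(az)+D[:,5]*np.sin(az);lat=-D[:,4]*np.sin(az)+D[:,5]*np.cos(az)
print('lat',lat.round(4))
def fk(x,q2,q3,q5):
    r0,h,L1,L2,L3,o=x;a=np.radians(q2);b=np.radians(q2+q3);c=np.radians(q2+q3+q5)
    return r0+L1*np.sin(a)+L2*np.sin(b)+L3*np.sin(c)+o*np.cos(b)*-1, h+L1*np.cos(a)+L2*np.cos(b)+L3*np.cos(c)+o*np.sin(b)
def res(x):
    R,Z=fk(x,D[:,1],D[:,2],D[:,3]);return np.r_[R-r,Z-D[:,6],.02*(x-[0,.15,.4,.4,.25,0])]
f=least_squares(res,[0,.15,.4,.4,.25,0]);print(f.x.round(3),np.abs(f.fun[:12]).max())
x=f.x
if __name__=='__main__':
    for tilt in(60,65,70,75):
      for dx in(0.02,.05,.08):
        for lz in(.165,.2):
          t=np.radians(tilt); # tray x comp of lip rel bar
          lx=-.09*np.cos(t)+.081*np.sin(t); lzz=-.09*np.sin(t)-.081*np.cos(t)
          R=np.hypot(.6528,.0665)-.008+dx-lx+.019*np.sin(t); Z=lz-lzz-.019*np.cos(t)
          g=least_squares(lambda q:np.array(fk(x,q[0],q[1],180-tilt-q[0]-q[1]))-[R,Z],[15,90])
          print(tilt,dx,lz,round(R,3),round(Z,3),g.x.round(1),'q5',(180-tilt-g.x.sum()).round(1),g.cost<1e-8)
E
python3 kin.py
```

```text
lat [0.1176 0.1175 0.1175 0.1175 0.1173 0.1174]
[-0.001  0.129  0.537  0.352  0.257 -0.102] 0.00035408672655945495
60 0.02 0.165 0.659 0.274 [17.4 97.1] q5 5.5 True
60 0.02 0.2 0.659 0.309 [14.9 93.9] q5 11.2 True
60 0.05 0.165 0.689 0.274 [20.  92.9] q5 7.1 True
60 0.05 0.2 0.689 0.309 [17.7 89.8] q5 12.5 True
60 0.08 0.165 0.719 0.274 [22.6 88.5] q5 8.9 True
60 0.08 0.2 0.719 0.309 [20.4 85.4] q5 14.1 True
65 0.02 0.165 0.65 0.273 [ 17.3 101.7] q5 -4.0 True
65 0.02 0.2 0.65 0.308 [14.5 98.6] q5 1.9 True
65 0.05 0.165 0.68 0.273 [19.9 97.5] q5 -2.4 True
65 0.05 0.2 0.68 0.308 [17.3 94.5] q5 3.3 True
65 0.08 0.165 0.71 0.273 [22.4 93.1] q5 -0.5 True
65 0.08 0.2 0.71 0.308 [19.9 90.2] q5 4.8 True
70 0.02 0.165 0.641 0.271 [ 17.9 106. ] q5 -13.9 True
70 0.02 0.2 0.641 0.306 [ 14.7 103. ] q5 -7.8 True
70 0.05 0.165 0.671 0.271 [ 20.3 101.8] q5 -12.1 True
70 0.05 0.2 0.671 0.306 [17.4 99. ] q5 -6.3 True
70 0.08 0.165 0.701 0.271 [22.8 97.5] q5 -10.2 True
70 0.08 0.2 0.701 0.306 [20.  94.7] q5 -4.7 True
75 0.02 0.165 0.632 0.268 [ 19.2 110. ] q5 -24.2 True
75 0.02 0.2 0.632 0.303 [ 15.6 107.3] q5 -17.8 True
75 0.05 0.165 0.662 0.268 [ 21.4 105.8] q5 -22.2 True
75 0.05 0.2 0.662 0.303 [ 18.1 103.2] q5 -16.2 True
75 0.08 0.165 0.692 0.268 [ 23.7 101.5] q5 -20.2 True
75 0.08 0.2 0.692 0.303 [20.6 98.9] q5 -14.5 True
```

Straight-out tipping runs into joint 5's limit at about 60°. Turning the tray sideways bends the wrist sideways and should clear it, so I'll test a small yaw at a 40° tilt.

```bash
cat > pour2.py <<'E'
from h import *
import sys
def lipinfo():
    s=status.observe();R=np.array(s['tool_rot'])
    print(np.round(s['position'],3),np.round(s['q'],1),'tilt',np.degrees(np.arccos(-R[2,2])).round(1),'lip',(np.array(s['position'])+R@[0,-.09,.081-.019]).round(3),'t',s['time_s'])
def tgt(yaw,tilt,off=.02,z=.17):
    hp=np.array([.6528,.0665]); u=np.array([np.cos(np.radians(yaw)),np.sin(np.radians(yaw))])
    R=trayR(yaw,tilt); lip=R@np.array([0,-.09,.081])
    return np.r_[hp+off*u,z]-lip+R@[0,0,.019],R
lipinfo()
for a in sys.argv[1:]:
    y,t=map(float,a.split(',')); p,R=tgt(y,t); print(a,p.round(3),rel(p,R))
E
python3 pour2.py 5,40 15,40
```

```text
[0.7   0.063 0.269] [-4.5 21.9 77.9 -0.2 40.4  0.4] tilt 39.7 lip [0.671 0.065 0.163] t 18.5
5,40 [0.702 0.071 0.275] [0.164, 0.098, -0.091, -0.033, 0.772, -0.939]
15,40 [0.7   0.079 0.275] [0.329, 0.064, -0.119, -0.032, 1.573, -1.899]
```

Request:
send_rows:
  targets:
    - [0.08,0.05,-0.05,-0.02,0.38,-0.47,5]
    - [0.164,0.098,-0.09,-0.03,0.77,-0.94,5]
    - [0.25,0.08,-0.1,-0.03,1.18,-1.42,5]
    - [0.33,0.064,-0.12,-0.03,1.57,-1.9,5]

```text
time_s: 19.0
position: [0.7031, 0.0789, 0.2794]
tool_rot: [[-0.263, 0.735, 0.626], [0.965, 0.202, 0.168], [-0.003, 0.648, -0.762]]
ft_force: [0.5, 0.1, -3.7]
grip_width: 0.0126
```

```bash
python3 pour2.py 25,40 35,40
```

```text
[0.703 0.079 0.279] [ -8.7  21.7  76.8  21.4  45.7 -34.1] tilt 40.4 lip [0.676 0.071 0.174] t 19.0
25,40 [0.697 0.087 0.275] [0.193, -0.104, 0.018, 0.044, 0.806, -0.92]
35,40 [0.693 0.095 0.275] [0.358, -0.137, -0.011, 0.042, 1.612, -1.875]
```

Request:
send_rows:
  targets:
    - [0.1,-0.05,0,0.02,0.4,-0.47,5]
    - [0.19,-0.1,0.01,0.04,0.8,-0.92,5]
    - [0.28,-0.12,0,0.04,1.2,-1.4,5]
    - [0.36,-0.137,-0.01,0.04,1.61,-1.87,5]

```text
time_s: 19.5
position: [0.6931, 0.0947, 0.2756]
tool_rot: [[-0.574, 0.627, 0.527], [0.819, 0.44, 0.369], [-0.001, 0.643, -0.765]]
ft_force: [-0.4, -0.1, -2.4]
grip_width: 0.0128
```

```bash
python3 pour2.py 40,45 40,50 40,55 40,60 40,65 40,70 40,75
```

```text
[0.693 0.095 0.276] [-12.2  23.2  74.8  34.1  57.3 -59.7] tilt 40.1 lip [0.669 0.078 0.17 ] t 19.5
40,45 [0.683 0.092 0.277] [0.07, -0.121, -0.152, -0.618, 0.427, -0.456]
40,50 [0.676 0.086 0.279] [0.053, -0.248, -0.293, -1.243, 0.447, -0.438]
40,55 [0.669 0.08  0.279] [0.037, -0.387, -0.423, -1.868, 0.466, -0.418]
40,60 [0.661 0.074 0.279] [0.02, -0.537, -0.54, -2.492, 0.485, -0.399]
40,65 [0.654 0.068 0.278] [0.004, -0.696, -0.643, -3.117, 0.503, -0.378]
40,70 [0.647 0.062 0.276] [-0.013, -0.864, -0.732, -3.741, 0.521, -0.357]
40,75 [0.64  0.056 0.273] [-0.028, -1.039, -0.806, -4.366, 0.538, -0.335]
```

```bash
python3 -c "
from h import *
snap('side','i1.png');snap('top','i1t.png')"
```

```text
(no output)
```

View pics/i1.png

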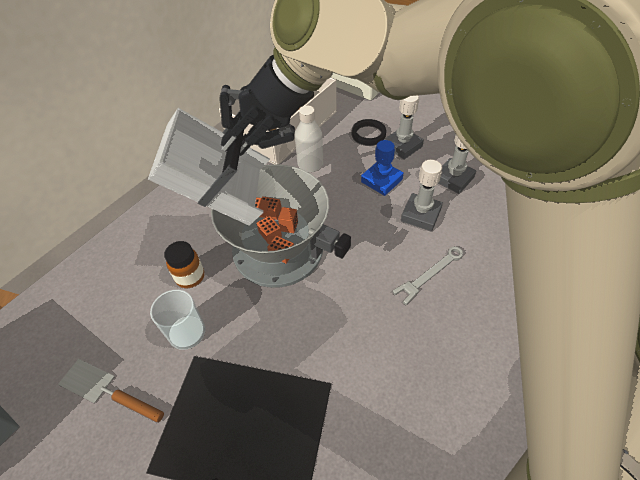

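View pics/i1t.png

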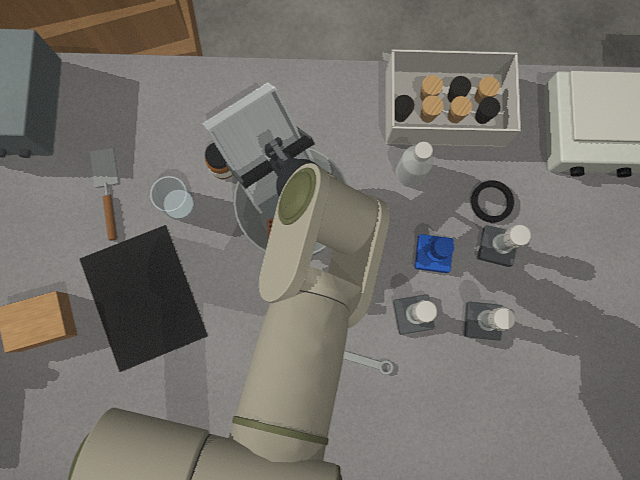

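The bricks slid into the hopper early, at 40°; the side view shows them at (270,225). I'll tip further to make sure the tray is empty.

Request:
send_rows:
  targets:
    - [0.05,-0.25,-0.29,-1.24,0.44,-0.43,5]
    - [0.02,-0.53,-0.54,-2.49,0.48,-0.4,5]
    - [0,-0.7,-0.64,-3.1,0.5,-0.38,5]
    - [-0.01,-0.86,-0.73,-3.74,0.52,-0.36,5]
    - [-0.01,-0.86,-0.73,-3.74,0.52,-0.36,5]

```text
time_s: 20.23
position: [0.6465, 0.061, 0.2734]
tool_rot: [[-0.638, 0.268, 0.722], [0.77, 0.218, 0.599], [0.003, 0.939, -0.345]]
ft_force: [-0.4, -0.2, -2.4]
grip_width: 0.0126
```

```bash
python3 -c "
from h import *
snap('side','j1.png')
print(status.observe()['ft_force'])";python3 pour2.py 40,40 35,15; python3 -c "
from h import *
print(rel([.62,.2,.36],trayR(15,0)))"
```

```text
[ 1.31917181  0.04880463 -1.97687974]
[0.647 0.061 0.274] [ -25.9   22.2   97.8   83.    59.4 -113.6] tilt 69.8 lip [0.668 0.079 0.168] t 20.275
40,40 [0.69  0.098 0.275] [0.01, 0.414, 1.061, 3.727, 0.031, -0.031]
35,15 [0.727 0.119 0.253] [-0.144, 0.285, 1.993, 6.848, -0.414, 0.441]
[2.48, 2.076, 0.681, 8.583, -1.883, 2.684]
```

View pics/j1.png

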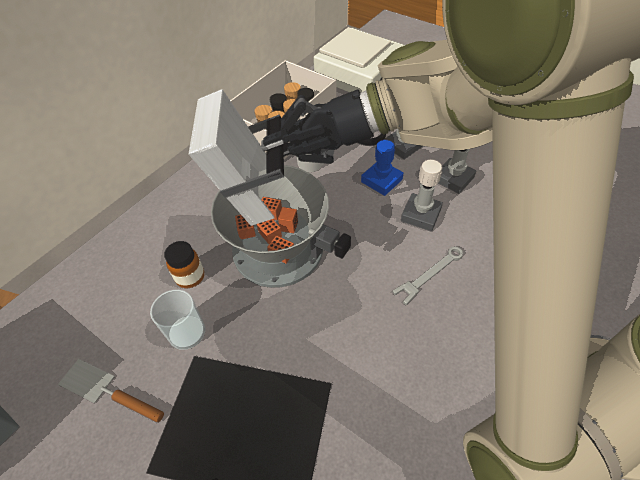

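Five bricks show in the hopper and the tray is empty. The mat is clear, so I'll measure it while backing off.

```bash
python3 - <<'E'
from h import *
im,d=snap('top','k1t.png');W=pts('top',d);g=im.max(-1)
m=((g<50)&(abs(W[...,0]-.475)<.17)&(abs(W[...,1]-.372)<.15)&(abs(W[...,2])<.03)).astype(np.uint8)
m=cv2.morphologyEx(m,cv2.MORPH_OPEN,np.ones((5,5),np.uint8))
n,l,st,ce=cv2.connectedComponentsWithStats(m);i=1+st[1:,4].argmax();P=W[l==i]
print(st[i],cv2.minAreaRect((P[:,:2]*1000).astype(np.float32)),np.median(P,0),P.mean(0))
E
python3 pour2.py
python3 - <<'E'
from h import *
import sys;sys.argv=['x']
from pour2 import tgt
p,R=tgt(40,40,.03,.2);print(rel(p,R))
E
```

```text
[  95  265   87   85 3059] ((456.22503662109375, 391.4578857421875), (192.02932739257812, 154.40377807617188), 57.79204559326172) [0.46101037 0.37679575 0.00381744] [0.46026643 0.37542783 0.00384099]
[0.647 0.062 0.275] [ -25.8   22.2   97.7   83.    59.4 -113.6] tilt 69.8 lip [0.668 0.079 0.169] t 20.325
[0.647 0.062 0.275] [ -25.8   22.2   97.7   83.    59.4 -113.6] tilt 69.8 lip [0.668 0.079 0.169] t 20.325
[0.007, 1.035, 1.039, 3.731, 0.032, -0.021]
```

View pics/k1t.png

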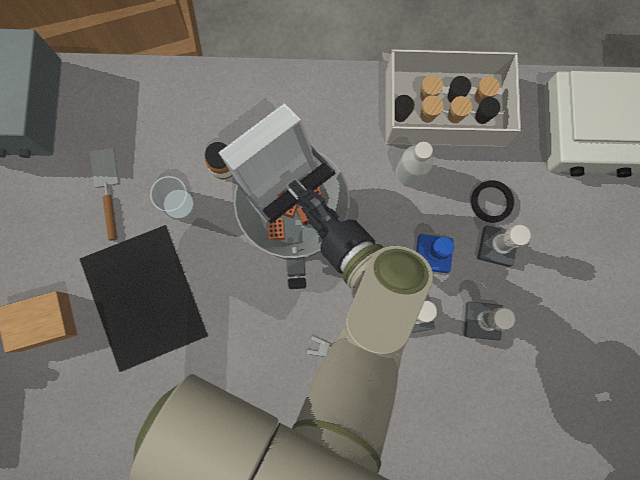

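```bash
python3 - <<'E'
from h import *
im=cv2.imread('pics/k1t.png');g=im.max(-1)
m=((g<60)).astype(np.uint8);m[:220]=0;m[385:]=0;m[:,220:]=0
m=cv2.morphologyEx(m,cv2.MORPH_OPEN,np.ones((5,5),np.uint8))
n,l,st,ce=cv2.connectedComponentsWithStats(m);i=1+st[1:,4].argmax()
cnt=max(cv2.findContours((l==i).astype(np.uint8),cv2.RETR_EXTERNAL,cv2.CHAIN_APPROX_NONE)[0],key=len)
M=vision.camera_model('top');K=np.array(M['camera_matrix']);V=np.linalg.inv(M['view'])
q=cnt[:,0].astype(float);r=np.c_[(q[:,0]-K[0,2])/K[0,0],(q[:,1]-K[1,2])/K[1,1],np.ones(len(q))]@V[:3,:3].T
o=V[:3,3];t=(.003-o[2])/r[:,2];P=o+r*t[:,None]
print(st[i],cv2.minAreaRect((P[:,:2]*1000).astype(np.float32)))
E
```

```text
[   81   227   125   143 11127] ((475.1761779785156, 372.0215148925781), (249.80581665039062, 189.08509826660156), 23.378759384155273)
```

Request:
send_rows:
  targets:
    - [0,0.25,0.2,0.7,0,0,5]
    - [0,0.5,0.45,1.6,0,0,5]
    - [0,0.8,0.75,2.6,0,0,5]
    - [0,1.03,1.04,3.73,0.03,-0.02,5]
    - [0,1.03,1.04,3.73,0.03,-0.02,5]

```text
time_s: 20.95
position: [0.6992, 0.1063, 0.3079]
tool_rot: [[-0.644, 0.582, 0.496], [0.765, 0.494, 0.413], [-0.005, 0.646, -0.763]]
ft_force: [-0.2, 0.5, -2.5]
grip_width: 0.0127
```

```bash
python3 pour2.py;python3 - <<'E'
from h import *
print(rel([.66,.14,.36],trayR(20,12)))
E
```

```text
[0.699 0.106 0.308] [-11.9  23.4  69.1  34.2  64.3 -60.8] tilt 40.2 lip [0.678 0.088 0.202] t 20.95
[1.016, 0.548, -0.906, 3.498, -1.087, 2.291]
```

Mat centre is (0.475,0.372), yaw 23.4°, and its size matches exactly. Levelling the tray and carrying it back.

Request:
send_rows:
  targets:
    - [0.15,0.1,-0.2,0.6,-0.2,0.4,5]
    - [0.35,0.2,-0.4,1.3,-0.4,0.85,5]
    - [0.55,0.3,-0.6,2.0,-0.62,1.3,5]
    - [0.78,0.42,-0.75,2.75,-0.85,1.8,5]
    - [1.016,0.548,-0.906,3.498,-1.087,2.291,5]

```text
time_s: 21.58
position: [0.6579, 0.1381, 0.3573]
tool_rot: [[-0.338, 0.922, 0.188], [0.941, 0.33, 0.073], [0.005, 0.201, -0.98]]
ft_force: [0.8, -1.1, -2.9]
grip_width: 0.0124
```

```bash
python3 pour2.py;python3 - <<'E'
from h import *
print(rel([.48,.37,.30],trayR(23.4,0)))
E
```

```text
[0.658 0.138 0.357] [  0.2  27.1  46.4   4.2  95.7 -18.7] tilt 11.6 lip [0.587 0.113 0.278] t 21.575
[5.561, -1.984, 0.791, 1.453, 0.009, -0.461]
```

Request:
send_rows:
  targets:
    - [1.0,-0.36,0.1,0.3,0,-0.1,5]
    - [2.0,-0.7,0.2,0.6,0,-0.2,5]
    - [3.1,-1.1,0.35,0.9,0,-0.3,5]
    - [4.1,-1.5,0.5,1.2,0,-0.4,5]
    - [5.1,-1.8,0.7,1.453,0.009,-0.461,5]

```text
time_s: 22.2
position: [0.4941, 0.3517, 0.3053]
tool_rot: [[-0.4, 0.916, 0.001], [0.916, 0.4, 0.002], [0.001, 0.002, -1.0]]
ft_force: [0.6, 0.5, -2.1]
grip_width: 0.0127
```

Request:
send_rows:
  targets:
    - [0.45,-0.15,0.1,0,0,0,5]
    - [0.45,-0.15,0.1,0,0,0,5]
    - [0.45,-0.15,0.1,0,0,0,5]

```text
time_s: 22.58
position: [0.4803, 0.3674, 0.3005]
tool_rot: [[-0.399, 0.917, 0.003], [0.917, 0.399, 0.001], [0.0, 0.003, -1.0]]
ft_force: [1.1, -0.5, -2.4]
grip_width: 0.0126
```

```bash
python3 - <<'E'
from h import *
im,d=snap('side','l1.png')
s=status.observe();print(s['position'],s['tool_rot'],s['q'])
# tray rim plane from side view: points with z> .2 around
print(rel([.4755,.372,.2],trayR(23.4,0)))
E
```

```text
[0.48055642 0.36710538 0.30051479] [[-3.98293033e-01  9.17254806e-01  2.50607817e-03]
 [ 9.17258229e-01  3.98291542e-01  1.08987172e-03]
 [ 1.54033762e-06  2.73280914e-03 -9.99996266e-01]] [ 2.61761167e+01  2.55136091e+01  5.70624604e+01 -7.35939344e-03
  9.72675221e+01  2.70366486e+00]
[0.13, -0.059, 2.01, 0.02, -0.0, 0.009]
```

View pics/l1.png

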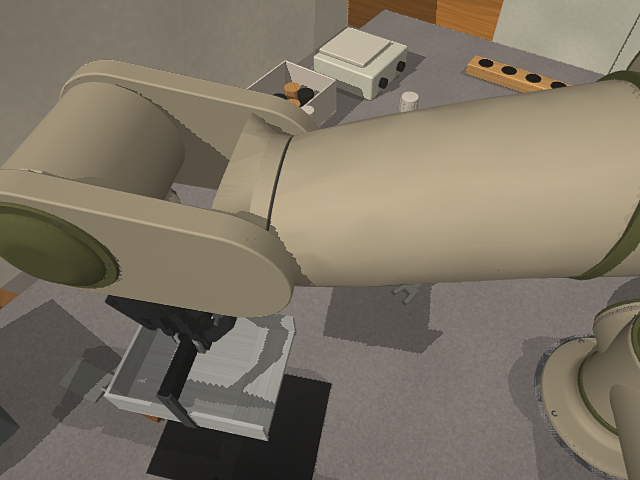

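The tray is empty and level. Placing it on the mat centre.

Request:
send_rows:
  targets:
    - [0.13,-0.05,1.0,0.02,0,0,5]
    - [0.13,-0.05,2.0,0.02,0,0,5]
    - [0.13,-0.05,3.0,0.02,0,0,5]
    - [0.13,-0.05,3.8,0.02,0,0,5]
    - [0.13,-0.05,4.1,0.02,0,0,5]

```text
time_s: 23.25
position: [0.4755, 0.3717, 0.0933]
tool_rot: [[-0.398, 0.917, -0.003], [0.917, 0.398, -0.002], [-0.0, -0.004, -1.0]]
ft_force: [0.4, -0.4, -2.5]
grip_width: 0.0123
```

Request:
send_rows:
  targets:
    - [0,0,0,0,0,0,5]
    - [0,0,0.1,0,0,0,5]
    - [0,0,0.2,0,0,0,5]
    - [0,0,0.3,0,0,0,5]
    - [0,0,0.33,0,0,0,5]

```text
time_s: 23.88
position: [0.4753, 0.3728, 0.0785]
tool_rot: [[-0.399, 0.917, -0.001], [0.917, 0.399, -0.001], [-0.0, -0.001, -1.0]]
ft_force: [0.2, 0.3, -2.8]
grip_width: 0.0124
```

Request:
send_rows:
  targets:
    - [0,0,0.02,0,0,0,5]
    - [0,0,0.04,0,0,0,5]
    - [0,0,0.04,0,0,0,5]

```text
time_s: 24.25
position: [0.4755, 0.3728, 0.077]
tool_rot: [[-0.399, 0.917, -0.0], [0.917, 0.399, -0.001], [-0.0, -0.001, -1.0]]
ft_force: [-1.6, -1.2, -0.2]
grip_width: 0.0126
```

Request:
send_rows:
  targets:
    - [0,0,0,0,0,0,60]
    - [0,0,0,0,0,0,60]
    - [0,0,0,0,0,0,60]
    - [0,0,-1.0,0,0,0,60]
    - [0,0,-2.2,0,0,0,60]

```text
time_s: 24.88
position: [0.4751, 0.3726, 0.1872]
tool_rot: [[-0.399, 0.917, -0.003], [0.917, 0.399, -0.002], [-0.001, -0.003, -1.0]]
ft_force: [0.7, -0.1, 0.6]
grip_width: 0.06
```

```bash
python3 - <<'E'
from h import *
s=status.observe();print(s['position'],s['q'])
# knob: hopper x yaw 4.6 ; jaws along hopper y (tool y at yaw 94.6 or -85.4), tool x yaw = +-
for yx in(4.6,184.6):
    R=down(yx); print(yx,rel([.498,.0545,.22],R),'q6', (-2+90-yx))
E
```

```text
[0.47513671 0.37261775 0.1872475 ] [ 2.68923460e+01  2.91667315e+01  6.94425453e+01 -2.01603690e-02
  8.15888642e+01  3.37908818e+00]
4.6 [-6.017, -2.122, -0.644, -0.013, 0.026, 13.615] q6 83.4
184.6 [-6.017, -2.122, -0.644, -0.024, -0.012, -8.885] q6 -96.6
```

Request:
send_rows:
  targets:
    - [-0.5,-0.2,-0.3,0,0,1.25,60]
    - [-1.1,-0.4,-0.6,0,0,2.5,60]
    - [-1.7,-0.6,-0.64,0,0,3.75,60]
    - [-2.3,-0.8,-0.64,0,0,5.0,60]
    - [-2.9,-1.0,-0.64,0,0,6.25,60]

```text
time_s: 25.5
position: [0.4876, 0.219, 0.219]
tool_rot: [[0.451, 0.893, -0.0], [0.893, -0.451, -0.001], [-0.001, 0.0, -1.0]]
ft_force: [-0.4, 0.3, -0.2]
grip_width: 0.0599
```

```bash
python3 - <<'E'
from h import *
s=status.observe();print(s['position'],s['q']); print(rel([.498,.0545,.22],down(4.6)))
E
```

```text
[0.4876048  0.21900016 0.21895762] [ 1.15047672e+01  2.08077577e+01  7.80366680e+01 -3.43356279e-02
  8.11780275e+01  3.83134842e+01]
[-2.843, 1.669, -0.019, 0.003, 0.004, 7.325]
```

Request:
send_rows:
  targets:
    - [-0.5,0.3,0,0,0,1.25,60]
    - [-1.0,0.6,0,0,0,2.5,60]
    - [-1.5,0.9,0,0,0,3.75,60]
    - [-2.0,1.2,0,0,0,5.0,60]
    - [-2.5,1.45,0,0,0,6.25,60]

```text
time_s: 26.12
position: [0.4968, 0.0748, 0.219]
tool_rot: [[0.974, 0.228, -0.0], [0.228, -0.974, -0.001], [-0.001, 0.001, -1.0]]
ft_force: [-0.1, 0.1, -0.2]
grip_width: 0.06
```

```bash
python3 - <<'E'
from h import *
s=status.observe();print(s['position'],rel([.498,.0545,.19],down(4.6)))
im,d=snap('side','m1.png');W=pts('side',d)
imt,dt=snap('top','m1t.png');Wt=pts('top',dt)
for w in(W,Wt):
  m=(w[...,2]>.126)&(w[...,2]<.138)&(w[...,0]>.47)&(w[...,0]<.512)&(abs(w[...,1]-.055)<.03)
  if m.sum()>10: q=w[m];print(m.sum(),q.min(0),q.max(0),((q.min(0)+q.max(0))/2).round(4))
E
```

```text
[0.49681724 0.07476262 0.21900573] [-0.069, 0.4, 0.58, 0.006, 0.003, 1.073]
166 [0.48906064 0.03589659 0.1260812 ] [0.50807081 0.07221596 0.13475293] [0.4986 0.0541 0.1304]
```

View pics/m1.png

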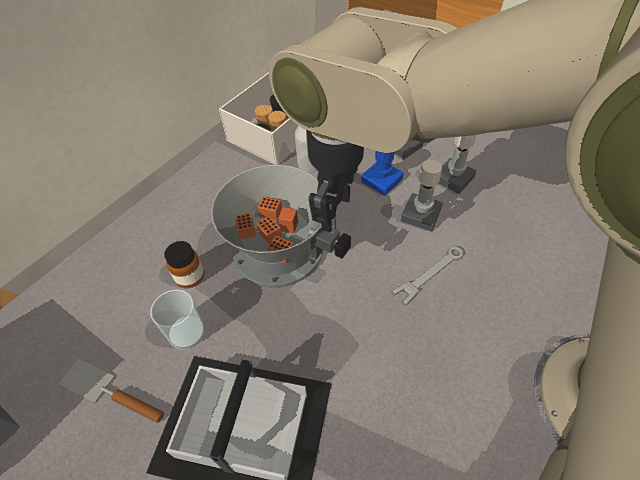

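View pics/m1t.png

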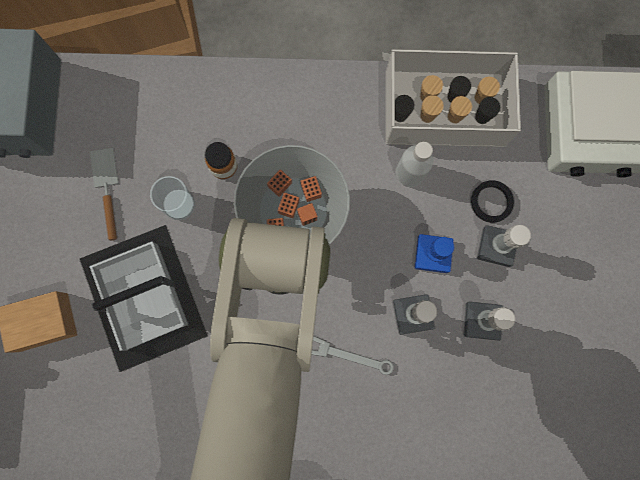

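The tray sits centred on the mat at (143,297) in the top view, and all five bricks are in the hopper. The knob is at (0.4985,0.054). Aligning with it and descending.

Request:
send_rows:
  targets:
    - [-0.09,0.4,0.4,0,0,1.073,60]
    - [-0.09,0.4,0.5,0,0,1.073,60]
    - [-0.09,0.4,0.5,0,0,1.073,60]

```text
time_s: 26.6
position: [0.497, 0.0561, 0.194]
tool_rot: [[0.996, 0.09, -0.001], [0.09, -0.996, -0.0], [-0.001, 0.0, -1.0]]
ft_force: [-0.4, -0.3, -0.1]
grip_width: 0.06
```

```bash
python3 - <<'E'
from h import *
s=status.observe();print(s['position'],rel([.4968,.054,.097],down(4.6)))
E
```

```text
[0.49699349 0.05605645 0.19400274] [-0.006, 0.04, 1.94, 0.003, 0.007, 0.07]
```

Request:
send_rows:
  targets:
    - [0,0.03,0.6,0,0,0.05,60]
    - [0,0.03,1.2,0,0,0.05,60]
    - [0,0.03,1.7,0,0,0.05,60]
    - [0,0.03,1.94,0,0,0.05,60]
    - [0,0.03,1.94,0,0,0.05,60]

```text
time_s: 27.22
position: [0.4972, 0.0541, 0.097]
tool_rot: [[0.997, 0.081, -0.001], [0.081, -0.997, -0.001], [-0.001, 0.001, -1.0]]
ft_force: [0.1, -0.4, 0.5]
grip_width: 0.0599
```

Request:
send_rows:
  targets:
    - [0,0,0,0,0,0,20]
    - [0,0,0,0,0,0,20]
    - [0,0,0,0,0,0,20]
    - [0,0,0,0,0,0,20]
    - [0,0,0,0,0,0,20]
  grip_force: 80

```text
time_s: 27.85
position: [0.4978, 0.0528, 0.0984]
tool_rot: [[0.997, 0.079, 0.002], [0.079, -0.997, -0.003], [0.002, 0.003, -1.0]]
ft_force: [-1.4, -5.1, 5.5]
grip_width: 0.0329
```

Gripped at 33 mm. Pulling 40 mm along −x.

Request:
send_rows:
  targets:
    - [-0.16,0,0,0,0,0,20]
    - [-0.32,0,0,0,0,0,20]
    - [-0.48,0,0,0,0,0,20]
    - [-0.64,0,0,0,0,0,20]
    - [-0.78,0,0,0,0,0,20]

```text
time_s: 28.48
position: [0.461, 0.0497, 0.0984]
tool_rot: [[0.997, 0.079, 0.007], [0.079, -0.997, -0.002], [0.007, 0.003, -1.0]]
ft_force: [10.1, -3.7, -2.4]
grip_width: 0.0331
```

Request:
send_rows:
  targets:
    - [-0.04,0,0,0,0,0,20]
    - [-0.08,0,0,0,0,0,20]
    - [-0.08,0,0,0,0,0,20]

```text
time_s: 28.85
position: [0.458, 0.0495, 0.0984]
tool_rot: [[0.997, 0.079, 0.009], [0.079, -0.997, -0.002], [0.009, 0.003, -1.0]]
ft_force: [13.0, -2.5, -4.3]
grip_width: 0.0329
```

Request:
send_rows:
  targets:
    - [-0.04,0,0,0,0,0,20]
    - [-0.08,0,0,0,0,0,20]
    - [-0.08,0,0,0,0,0,20]

```text
time_s: 29.22
position: [0.458, 0.0494, 0.0986]
tool_rot: [[0.997, 0.078, 0.018], [0.078, -0.997, -0.001], [0.018, 0.003, -1.0]]
ft_force: [32.7, 3.7, -20.5]
grip_width: 0.0329
```

The force climbed to 33 N with no travel, so the knob is at its stop. Releasing.

Request:
send_rows:
  targets:
    - [0.08,0,0,0,0,0,75]
    - [0.08,0,0,0,0,0,75]
    - [0.08,0,0,0,0,0,75]
    - [0.08,0,-0.8,0,0,0,75]
    - [0.08,0,-2.0,0,0,0,75]

```text
time_s: 29.85
position: [0.4531, 0.0505, 0.1973]
tool_rot: [[0.997, 0.079, -0.005], [0.079, -0.997, -0.0], [-0.005, -0.0, -1.0]]
ft_force: [0.7, 0.1, -0.4]
grip_width: 0.0748
```

```bash
python3 - <<'E'
from h import *
s=status.observe();print(s['position'],rel([.45,-.185,.235],down(4.6)))
im,d=snap('side','n1.png');w=pts('side',d)
m=(w[...,2]>.126)&(w[...,2]<.138)&(w[...,0]>.42)&(w[...,0]<.512)&(abs(w[...,1]-.055)<.03)
q=w[m];print(m.sum(),q.min(0),q.max(0))
E
```

```text
[0.45313971 0.0504751  0.19730016] [-0.439, 4.69, -0.753, -0.002, 0.033, -0.008]
155 [0.48850978 0.03741513 0.12607062] [0.50777394 0.07124469 0.13404485]
```

View pics/n1.png

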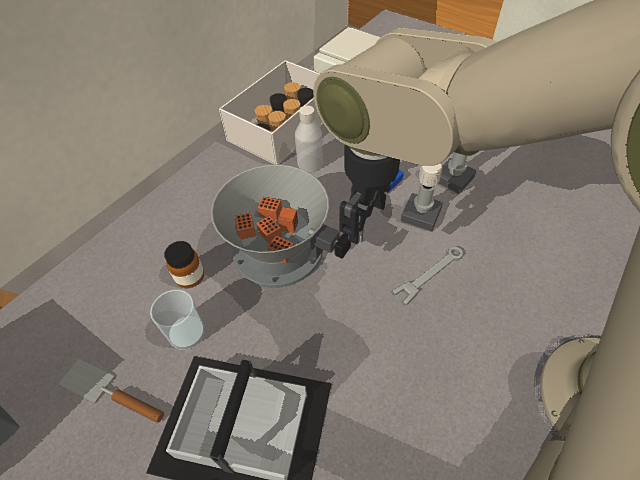

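The knob snapped back to rest (x 0.489 to 0.508). Now I'll press the caps down with shut fingers, A first.

Request:
send_rows:
  targets:
    - [-0.1,1.0,-0.6,0,0,0,0]
    - [-0.2,2.2,-0.75,0,0,0,0]
    - [-0.3,3.4,-0.75,0,0,0,0]
    - [-0.43,4.5,-0.75,0,0.03,0,0]
    - [-0.43,4.69,-0.75,0,0.03,0,0]

```text
time_s: 30.52
position: [0.4508, -0.1877, 0.2342]
tool_rot: [[0.997, 0.075, 0.003], [0.075, -0.997, -0.001], [0.003, 0.001, -1.0]]
ft_force: [0.2, 0.7, -0.4]
grip_width: 0.0001
```

Request:
send_rows:
  targets:
    - [0,0,0,0,0,0,0]
    - [0,0,0,0,0,0,0]
    - [0,0,0,0,0,0,0]

```text
time_s: 30.9
position: [0.4515, -0.1839, 0.2348]
tool_rot: [[0.997, 0.081, 0.004], [0.081, -0.997, -0.0], [0.004, 0.001, -1.0]]
ft_force: [0.3, 0.7, -0.7]
grip_width: 0.0
```

```bash
python3 - <<'E'
from h import *
s=status.observe();print(s['position'],s['grip_width'],rel([.45,-.185,.15],down(4.6)))
E
```

```text
[ 0.45153289 -0.18387972  0.23478905] 1.7276247747224783e-05 [-0.038, 0.019, 1.696, 0.005, -0.026, 0.005]
```

Straight above cap A. Down to just above it, then press in small steps.

Request:
send_rows:
  targets:
    - [-0.03,0.02,0.9,0,0,0,0]
    - [-0.03,0.02,1.5,0,0,0,0]
    - [-0.03,0.02,1.8,0,0,0,0]
    - [-0.03,0.02,2.0,0,0,0,0]
    - [-0.03,0.02,2.2,0,0,0,0]

```text
time_s: 31.52
position: [0.4501, -0.1852, 0.1248]
tool_rot: [[0.997, 0.08, 0.003], [0.08, -0.997, 0.0], [0.003, 0.0, -1.0]]
ft_force: [-3.7, 2.7, 5.9]
grip_width: 0.0002
```

Request:
send_rows:
  targets:
    - [0,0,0.14,0,0,0,0]
    - [0,0,0.24,0,0,0,0]
    - [0,0,0.3,0,0,0,0]
    - [0,0,0.3,0,0,0,0]

```text
time_s: 32.02
position: [0.4506, -0.1855, 0.11]
tool_rot: [[0.997, 0.08, 0.004], [0.08, -0.997, -0.001], [0.004, 0.001, -1.0]]
ft_force: [-1.4, 1.0, 2.9]
grip_width: 0.0004
```

Request:
send_rows:
  targets:
    - [0,0,0.04,0,0,0,0]
    - [0,0,0.08,0,0,0,0]
    - [0,0,0.08,0,0,0,0]

```text
time_s: 32.4
position: [0.4511, -0.1858, 0.1096]
tool_rot: [[0.997, 0.08, 0.007], [0.081, -0.997, -0.003], [0.007, 0.004, -1.0]]
ft_force: [-10.8, 8.4, 41.9]
grip_width: -0.0
```

Cap A is home: firm stop at 0.1096. The 42 N is more than needed, so I'll use smaller steps next time. Backing off and going to B.

Request:
send_rows:
  targets:
    - [0,0,-0.1,0,0,0,0]
    - [0,0,-0.8,0,0,0,0]
    - [0,0,-1.8,0,0,0,0]
    - [0,0,-2.2,0,0,0,0]

```text
time_s: 32.9
position: [0.4509, -0.1863, 0.2183]
tool_rot: [[0.997, 0.08, 0.007], [0.08, -0.997, -0.003], [0.007, 0.004, -1.0]]
ft_force: [-0.2, 0.2, -0.6]
grip_width: -0.0001
```

```bash
python3 - <<'E'
from h import *
s=status.observe();print(s['position'],rel([.4375,-.3285,.22],down(4.6)))
E
```

```text
[ 0.45088952 -0.18628196  0.21832556] [-0.494, 2.814, -0.027, 0.026, -0.05, -0.003]
```

Request:
send_rows:
  targets:
    - [-0.2,1.1,0,0,0,0,0]
    - [-0.4,2.2,0,0,0,0,0]
    - [-0.49,2.81,0,0,-0.04,0,0]
    - [-0.49,2.81,0,0.03,-0.05,0,0]
    - [-0.49,2.81,0,0.03,-0.05,0,0]

```text
time_s: 33.52
position: [0.437, -0.3273, 0.2155]
tool_rot: [[0.997, 0.08, -0.004], [0.08, -0.997, 0.004], [-0.004, -0.004, -1.0]]
ft_force: [0.3, 0.6, -0.5]
grip_width: 0.0004
```

```bash
python3 - <<'E'
from h import *
s=status.observe();print(s['position'],rel([.4375,-.3285,.15],down(4.6)))
E
```

```text
[ 0.43697425 -0.32732662  0.21550222] [0.013, 0.03, 1.31, -0.029, 0.026, -0.003]
```

Request:
send_rows:
  targets:
    - [0,0.02,0.7,0,0,0,0]
    - [0,0.02,1.2,0,0,0,0]
    - [0,0.02,1.45,0,0,0,0]
    - [0,0.02,1.7,0,0,0,0]
    - [0,0.02,1.95,0,0,0,0]

```text
time_s: 34.15
position: [0.4368, -0.3276, 0.1189]
tool_rot: [[0.997, 0.08, -0.003], [0.08, -0.997, 0.003], [-0.003, -0.004, -1.0]]
ft_force: [-1.9, 3.7, 5.8]
grip_width: 0.0001
```

Request:
send_rows:
  targets:
    - [0,0,0.05,0,0,0,0]
    - [0,0,0.08,0,0,0,0]
    - [0,0,0.08,0,0,0,0]
    - [0,0,0.08,0,0,0,0]

```text
time_s: 34.65
position: [0.4369, -0.3285, 0.1149]
tool_rot: [[0.997, 0.08, -0.003], [0.08, -0.997, 0.003], [-0.003, -0.003, -1.0]]
ft_force: [-0.2, 3.1, 5.1]
grip_width: -0.0
```

Request:
send_rows:
  targets:
    - [0,0,0.05,0,0,0,0]
    - [0,0,0.1,0,0,0,0]
    - [0,0,0.1,0,0,0,0]

```text
time_s: 35.02
position: [0.4369, -0.3287, 0.11]
tool_rot: [[0.997, 0.079, -0.002], [0.079, -0.997, 0.002], [-0.002, -0.003, -1.0]]
ft_force: [0.2, 3.7, 6.1]
grip_width: -0.0002
```

Request:
send_rows:
  targets:
    - [0,0,0.02,0,0,0,0]
    - [0,0,0.02,0,0,0,0]

```text
time_s: 35.28
position: [0.437, -0.3288, 0.1099]
tool_rot: [[0.997, 0.08, -0.002], [0.08, -0.997, 0.002], [-0.002, -0.002, -1.0]]
ft_force: [-2.1, 4.8, 13.4]
grip_width: 0.0001
```

Request:
send_rows:
  targets:
    - [0,0,0.02,0,0,0,0]
    - [0,0,0.02,0,0,0,0]

```text
time_s: 35.52
position: [0.4371, -0.3289, 0.1099]
tool_rot: [[0.997, 0.08, -0.001], [0.08, -0.997, 0.001], [-0.001, -0.001, -1.0]]
ft_force: [-3.7, 6.0, 22.0]
grip_width: -0.0001
```

Request:
send_rows:
  targets:
    - [0,0,-0.1,0,0,0,0]
    - [0,0,-0.9,0,0,0,0]
    - [0,0,-1.9,0,0,0,0]
    - [0,0,-2.3,0,0,0,0]

```text
time_s: 36.02
position: [0.4374, -0.3299, 0.225]
tool_rot: [[0.997, 0.079, -0.001], [0.079, -0.997, -0.001], [-0.001, 0.001, -1.0]]
ft_force: [-0.4, 0.3, 0.0]
grip_width: 0.0001
```

```bash
python3 - <<'E'
from h import *
s=status.observe();print(s['position'],rel([.5925,-.3637,.22],down(4.6)))
E
```

```text
[ 0.43741674 -0.32986994  0.22504135] [3.038, 0.92, 0.098, 0.004, 0.008, -0.007]
```

B is home: 22 N at 0.1099. Next, C.

Request:
send_rows:
  targets:
    - [1.1,0.3,0.05,0,0,0,0]
    - [2.2,0.65,0.1,0,0,0,0]
    - [3.04,0.92,0.1,0,0,0,0]
    - [3.04,0.92,0.1,0,0,0,0]
    - [3.04,0.92,0.1,0,0,0,0]

```text
time_s: 36.65
position: [0.5917, -0.363, 0.2162]
tool_rot: [[0.997, 0.079, -0.004], [0.079, -0.997, 0.003], [-0.004, -0.004, -1.0]]
ft_force: [-0.6, -0.2, 0.1]
grip_width: -0.0001
```

```bash
python3 - <<'E'
from h import *
s=status.observe();print(s['position'],rel([.5925,-.3637,.15],down(4.6)))
E
```

```text
[ 0.59165126 -0.36299234  0.21621926] [0.021, 0.02, 1.324, -0.026, 0.029, -0.008]
```

Request:
send_rows:
  targets:
    - [0,0.01,0.7,0,0,0,0]
    - [0,0.01,1.2,0,0,0,0]
    - [0,0.01,1.45,0,0,0,0]
    - [0,0.01,1.7,0,0,0,0]
    - [0,0.01,1.95,0,0,0,0]

```text
time_s: 37.28
position: [0.591, -0.3634, 0.1208]
tool_rot: [[0.997, 0.079, -0.003], [0.079, -0.997, 0.002], [-0.003, -0.002, -1.0]]
ft_force: [-4.4, 1.3, 6.0]
grip_width: 0.0001
```

Request:
send_rows:
  targets:
    - [0,0,0.05,0,0,0,0]
    - [0,0,0.1,0,0,0,0]
    - [0,0,0.15,0,0,0,0]
    - [0,0,0.15,0,0,0,0]

```text
time_s: 37.78
position: [0.5914, -0.3635, 0.1129]
tool_rot: [[0.997, 0.079, -0.003], [0.079, -0.997, 0.002], [-0.003, -0.002, -1.0]]
ft_force: [-3.6, 1.6, 5.5]
grip_width: 0.0
```

Request:
send_rows:
  targets:
    - [0,0,0.04,0,0,0,0]
    - [0,0,0.07,0,0,0,0]
    - [0,0,0.07,0,0,0,0]

```text
time_s: 38.15
position: [0.5915, -0.3635, 0.11]
tool_rot: [[0.997, 0.079, -0.003], [0.079, -0.997, 0.002], [-0.003, -0.002, -1.0]]
ft_force: [-4.7, 0.7, 9.3]
grip_width: 0.0002
```

Request:
send_rows:
  targets:
    - [0,0,0.02,0,0,0,0]
    - [0,0,0.02,0,0,0,0]

```text
time_s: 38.4
position: [0.5916, -0.3636, 0.11]
tool_rot: [[0.997, 0.079, -0.002], [0.079, -0.997, 0.001], [-0.002, -0.001, -1.0]]
ft_force: [-7.4, 2.2, 15.2]
grip_width: -0.0
```

Request:
send_rows:
  targets:
    - [0,0,0.02,0,0,0,0]
    - [0,0,0.02,0,0,0,0]

```text
time_s: 38.65
position: [0.5916, -0.3636, 0.1099]
tool_rot: [[0.997, 0.079, -0.001], [0.079, -0.997, 0.0], [-0.001, -0.0, -1.0]]
ft_force: [-7.9, 4.6, 19.3]
grip_width: 0.0003
```

Request:
send_rows:
  targets:
    - [0,0,-0.1,0,0,0,0]
    - [0,0,-0.9,0,0,0,0]
    - [0,0,-1.9,0,0,0,0]
    - [0,0,-2.8,0,0,0,0]
    - [-1,0,-3,0,0,0,0]

```text
time_s: 39.28
position: [0.5443, -0.3682, 0.2592]
tool_rot: [[0.997, 0.082, 0.002], [0.082, -0.997, -0.002], [0.002, 0.002, -1.0]]
ft_force: [-0.1, -1.3, -1.5]
grip_width: -0.0008
```

Request:
send_rows:
  targets:
    - [-1,0,0,0,0,0,0]
    - [-2,0.5,0,0,0,0,0]
    - [-3,1.2,0,0,0,0,0]
    - [-4,2,0,0,0,0,0]
    - [-4,2,0,0,0,0,0]

```text
time_s: 39.9
position: [0.3479, -0.4858, 0.2563]
tool_rot: [[0.997, 0.074, -0.004], [0.074, -0.997, 0.003], [-0.004, -0.003, -1.0]]
ft_force: [0.7, -0.1, -0.6]
grip_width: 0.0
```

```bash
python3 - <<'E'
from h import *
s=status.observe();print(s['position'])
its,ds=snap('side','z1.png');imt,dt=snap('top','z1t.png');W=pts('top',dt);Ws=pts('side',ds)
for w in(W,Ws):
 for n,x,y in(('C',.593,-.363),('B',.438,-.328),('A',.451,-.186)):
  m=(w[...,2]>.095)&(w[...,2]<.165)&(abs(w[...,0]-x)<.04)&(abs(w[...,1]-y)<.04)
  print(n,m.sum(),np.median(w[m],0),np.percentile(w[m][:,2],95))
 Z=w[...,2];m=(Z>.09)&(Z<.125)&(w[...,0]>.36)&(w[...,0]<.6)&(w[...,1]>.28)&(w[...,1]<.5)
 h=w[m];print('handle',len(h),cv2.minAreaRect((h[:,:2]*1000).astype(np.float32)))
 m=(Z>.126)&(Z<.138)&(w[...,0]>.42)&(w[...,0]<.512)&(abs(w[...,1]-.055)<.03)
 q=w[m];print('knob',m.sum(),q.min(0).round(3),q.max(0).round(3))
E
```

```text
[ 0.34791216 -0.48580588  0.25634448]
C 372 [ 0.59271381 -0.36026193  0.11037241] 0.11427011007723345
B 390 [ 0.43777323 -0.32500458  0.11031963] 0.11409820166765976
A 372 [ 0.44861361 -0.18260639  0.11058795] 0.11465636758636003
handle 674 ((475.41961669921875, 373.4936218261719), (15.185762405395508, 139.3980712890625), 23.654541015625)
knob 167 [0.489 0.037 0.126] [0.507 0.071 0.137]
C 226 [ 0.59164428 -0.3554097   0.10910964] 0.11180762419142057
B 274 [ 0.43643339 -0.31978973  0.10897983] 0.1118961000554412
A 313 [ 0.4468451  -0.17793192  0.10934114] 0.11185539728268071
handle 1284 ((476.0552673339844, 372.7820129394531), (15.271646499633789, 138.0807647705078), 23.66179084777832)
knob 166 [0.489 0.037 0.126] [0.507 0.071 0.135]
```

View pics/z1.png

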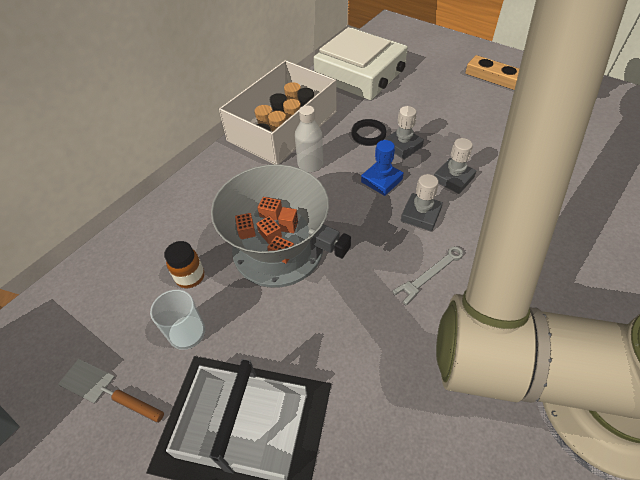

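View pics/z1t.png

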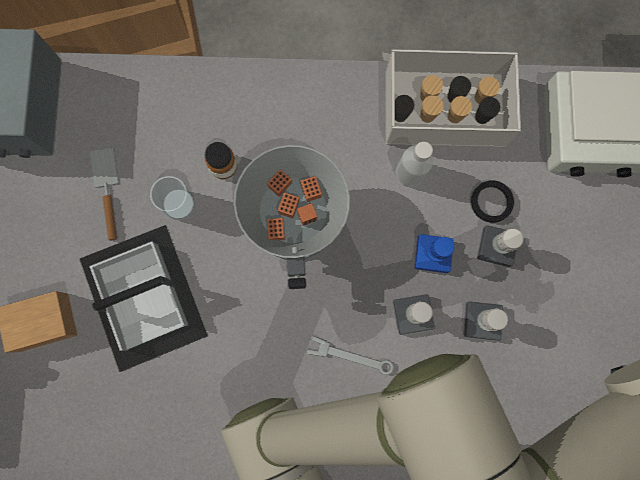

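All three caps read 0.110. The tray is empty and centred, within about 1.5 mm and 0.3° of the mat. All five bricks are in the hopper, the knob is at rest, and the bystanders and the blue post haven't moved. Earlier clear views show no fourth post. Handing in.

```bash
python3 -c "
from h import *
print(env.close_job())"
```

```text
the job is handed in; nothing more can be done
None
```

I did the whole job in the order asked and handed it in at about 40 s on the robot's clock. I pulled the three white vent caps to their stops, tipped the five bricks into the hopper, and pulled and released the rapper. Then I pressed the caps home again. The blue look-alike was left alone.

**Last checks, in both cameras:**
- **Caps:** all three read about 0.110 m high, and the posts are standing.
- **Bricks and tray:** the five bricks are in the hopper. The empty tray stands flat on its mat, about 1–1.5 mm and 0.3° off centre.
- **Rapper:** the knob is back at rest. It had met its stop at about 40 mm of travel, where the force rose to 33 N without further movement.
- **Other things:** nothing else on the bench looked moved.

**What didn't go as planned:**
- **Tipping:** the bricks slid out at a tilt of about 40° rather than 50°, while the tray's lip was already over the hopper. I tipped on to 70° to be sure the tray was empty.
- **Pressing force:** the closed fingertips pressed the first cap with a reading of 42 N. The limit is 40 N for the arm or the gripper's body. I took it not to cover the fingertips, but I can't confirm that. The other two caps took about 20 N each.

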